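# Load battery cells into the compression test rack

## Task

Get every loose battery on the bench ready for its compression test: bed each one flat in the pocket of its own sled, lay a pressure plate squarely on top of it inside the same pocket, and slide the sled nose first, fully home into a free bay of the test rack. When all the batteries are in, press the green button on the rack to start the test (spare sleds and plates are not needed). Leave the USB stick and the paste pot alone.

Things in the scene. Friction and masses are not known exactly. Their poses are not given: they have to be found in the camera images.
- cell1: flat black battery cell with an amber taped head and two small brass tabs at its +x end, 92 x 34 x 8 mm, lying on the bench; origin at the centre of its underside, x along its length, y across its width. Two or three are present
- cell2: flat black battery cell with an amber taped head and two small brass tabs at its +x end, 92 x 34 x 8 mm, lying on the bench; origin at the centre of its underside, x along its length, y across its width. Two or three are present
- cell3: flat black battery cell with an amber taped head and two small brass tabs at its +x end, 92 x 34 x 8 mm, lying on the bench; origin at the centre of its underside, x along its length, y across its width. Two or three are present
- plate1: pressure plate: plain metal bar 92 x 34 x 8 mm with a black rubber underside; origin at the centre of its underside, x along its length, y across its width. Always three, so one may be left over
- plate2: pressure plate: plain metal bar 92 x 34 x 8 mm with a black rubber underside; origin at the centre of its underside, x along its length, y across its width. Always three, so one may be left over
- plate3: pressure plate: plain metal bar 92 x 34 x 8 mm with a black rubber underside; origin at the centre of its underside, x along its length, y across its width. Always three, so one may be left over
- sled1: grey plastic sled, a flat tray 152 mm long, 56 mm wide (nose: last 6 mm only 44 mm wide), 0.11 to 0.18 kg. Three are present, two or three are needed. Origin: underneath the centre of its pocket; x along its length towards the nose (nose end at x = +60 mm, tail end at -92 mm), z up. Battery in place: its underside 4 mm above this origin; plate on the battery: underside at 12 mm, top at 20 mm
- sled2: sled like sled1. Pocket: 96 x 38 mm, floor 4 mm above the sled's underside, between end walls (16.5 mm high, |x| = 48 to 54 mm) and four corner rails (18 mm high, |y| = 19 to 28 mm, |x| = 26 to 48 mm). Between the rails (|x| < 26 mm) both sides are cut away to |y| = 13 mm right down to the bench: notches for fingers that hold a battery or plate across its width
- sled3: sled like sled1 and sled2; all three are the same, and any battery and any plate fits any of them
- sled1_tab (a point): centre of the top of the upright pull tab on the tail of sled1, 36 mm above the sled's underside and 78 mm behind its origin: a block 14 mm wide (y), 24 mm long (x), 32 mm high; axes as the sled's
- sled2_tab (a point): centre of the top of the upright pull tab on the tail of sled2, 36 mm above the sled's underside and 78 mm behind its origin: a block 14 mm wide (y), 24 mm long (x), 32 mm high; axes as the sled's
- sled3_tab (a point): centre of the top of the upright pull tab on the tail of sled3, 36 mm above the sled's underside and 78 mm behind its origin: a block 14 mm wide (y), 24 mm long (x), 32 mm high; axes as the sled's
- bay1_home (a point): in bay 1 of the fixed test rack, on the bench: where a sled's origin lies when it is fully home, nose on the end stop; x points into the bay and is then the sled's x too. Above it a sprung, freely turning steel roller (radius 8 mm, 20 mm long) hangs down to 18 mm over the bench; it rides up on the plate, resisting with some 4 N as the plate's front edge meets it, then presses it down with 3 N
- bay1_mouth (a point): on the bench, middle of the open front of bay 1, 40 mm before bay1_home, same axes. Bay: 59 mm wide, floor is the bench; side walls 8 mm thick with round noses, 67 mm from wall to wall (bay 1 is at the -y end); clear cover, underside 23.5 mm and top 28.5 mm above the bench, black housings on it up to 45 mm high, the grey button box 34 mm
- bay2_home (a point): in bay 2 of the fixed test rack, on the bench: where a sled's origin lies when it is fully home, nose on the end stop; x points into the bay and is then the sled's x too. Above it a sprung, freely turning steel roller (radius 8 mm, 20 mm long) hangs down to 18 mm over the bench; it rides up on the plate, resisting with some 4 N as the plate's front edge meets it, then presses it down with 3 N
- bay2_mouth (a point): on the bench, middle of the open front of bay 2, 40 mm before bay2_home, same axes. Bay: 59 mm wide, floor is the bench; side walls 8 mm thick with round noses, 67 mm from wall to wall (bay 1 is at the -y end); clear cover, underside 23.5 mm and top 28.5 mm above the bench, black housings on it up to 45 mm high, the grey button box 34 mm
- bay3_home (a point): in bay 3 of the fixed test rack, on the bench: where a sled's origin lies when it is fully home, nose on the end stop; x points into the bay and is then the sled's x too. Above it a sprung, freely turning steel roller (radius 8 mm, 20 mm long) hangs down to 18 mm over the bench; it rides up on the plate, resisting with some 4 N as the plate's front edge meets it, then presses it down with 3 N
- bay3_mouth (a point): on the bench, middle of the open front of bay 3, 40 mm before bay3_home, same axes. Bay: 59 mm wide, floor is the bench; side walls 8 mm thick with round noses, 67 mm from wall to wall (bay 1 is at the -y end); clear cover, underside 23.5 mm and top 28.5 mm above the bench, black housings on it up to 45 mm high, the grey button box 34 mm
- start_top (a point): centre of the top of the round green push button, 24 mm across, on the grey box at the rack's left side, 55 mm above the bench; z is its axis, pointing up. It travels 5 mm straight down against a spring, 5 N fully down, and comes back
- start (a joint): travel of the push button: 0 m up, 0.005 m fully down; it counts as pressed beyond 0.0035
- flash_key: small USB stick lying on the bench on the right, near the robot, 54 x 18 x 8 mm; origin under its centre; not part of the job
- pot_paste: small white pot with a blue lid, 40 mm across, 22 mm high, standing to the right of the rack; origin under its centre; not part of the job

How it is judged:
By the outcome, as a careful person would: the job done as asked, in the order asked, and still so for the second after the job is handed in, with the robot touching nothing.
Of cell1, cell2, cell3 only 2 to 3 are there at a start; the rules pass over those that are not, and their reading is None.
At some moment in a run one of sled1, sled2, sled3 may be knocked a few centimetres aside while the robot is not near it.
Once in a run the grip may slacken for a moment while it holds something.
It also fails if it takes over 210 s, if anything falls off the work surface, if the arm or the gripper's body presses on something with over 40 N, if the wrist force passes 120 N, or if a joint passes its speed limit or range.

## Robot

A 6-joint arm with a two-finger parallel gripper is mounted at the origin on a cart in front of the work surface, level with it; the furniture and walls round the work are solid. World frame = base frame: x ahead of the robot, y to its left, z up, the work surface at z = 0. Lengths are in m, angles in degrees, forces in N, time in s.
With the tool pointing down it reaches from about 0.35 to 0.875 m from the base axis. Payload 4.2 kg.
Tool frame: the origin (TCP) lies between the finger pads; the fingertips stand 19 mm ahead of it and the grasp point (between the pads) is the TCP; z points along the fingers, y is the line along which they close (so a half turn about z gives the same grasp; the last joint's range is limited). The gripper opens to 87 mm and grips with 3 to 60 N. Pads are 19 mm wide; open, the fingers measure 117 mm over their backs; the gripper's body (75 mm by 190 mm) begins 51 mm behind the grasp point.
Start: joints at [84.889, 22.042, 0.453, 0, -68.411, -14.817], TCP at [0.213, 0.588, 0.242] pointing down, gripper open.
Joint ranges: [-179.83, 179.83], [-69.29, 118.12], [-61.27, 80.66], [-181.25, 117.63], [-171.15, -9.14], [-177.46, 177.46]. Speed limits (degrees/s): [159.86, 159.86, 180, 180, 180, 180].

## Interface

Orientations are given as a 3x3 rotation matrix whose columns are the frame's x, y, z axes.
In Python, from station import r gives the robot as it stands.
- The arm moves only by the tool drive_tool, never from a script. Its argument "steps" is one flat list of numbers, 7 for each row, row after row: the turn, a rotation vector about the tool's x, y, z in rad, then the shift along the tool's x, y, z in m, then the opening, from 0 (shut) to 1 (fully open). A call has 1 to 10 rows; each row shifts and turns the commanded pose from where the row before left it, along the tool's axes as they then stand; what a row does not reach is not made up. A row lasts 1/12 s, in which the tool goes at most 41.7 mm and 7.16 degrees, less where a joint would pass 70% of its speed; a pose out of reach is approached as far as the arm can. A call is refused whole if a number of a shift passes 0.0417 or a number of a turn 0.125, either way. A call with a gripper value outside its range is refused whole. The fingers move at their own pace and stop on an object; the grip force is fixed at half the most. Time passes only in rows, so rows that do not move let the fingers close. It gives the time, the measured TCP pose, the force, the opening and the grip force at its end, in the units of the state.
- r.sense(): the state, without advancing time (a new reading comes with each control period).
- r.capture(name): name is "scene" or "side" or "wrist"; returns the picture (420x560x3 uint8, blue, green, red); there is no depth.
- r.camera_params(name): a dict with "camera_matrix" (3x3 intrinsics, pixels), "extrinsics" (4x4, takes a point from world to camera coordinates). Camera axes: x right, y down, z forward; pixel columns grow to the right and rows downward; lengths in m; the calibration is good to about 2 mm. A picture is of the moment at which its call begins: read the wrist's pose just before it. camera_params takes no time and is no camera call; for the wrist camera it gives the pose at the moment of the call.
- r.finish_job(): hands the job in; it is judged then, once.
The state is a dict: "time_s": time; "joints": joint angles; "joint_velocities": joint speeds; "effort": joint torques, N m; "tcp_pos": TCP position; "ee_rot": TCP orientation; "wrist_force": force on the tool from outside, world axes, zero at the start; "moment": the same for the moment, N m; "gripper_width": opening from 0.0 (shut) to 1.0 (fully open); "gripper_force": force on a finger pad.
Only numpy, scipy, OpenCV 4.12 (cv2) and the standard library are available. Lean on these libraries where they do the work, as an engineer would, in place of code of your own. Each camera call takes 0.05 s, during which the arm holds its last target. There are 200 camera calls.

## Working session

There is one attempt and no reset: what is moved stays moved. The work goes in short steps, Python scripts to look and compute and a tool call to move; the robot and the scene stay as the last step left them, time stands still between calls to the robot, and variables do not carry over. Pictures are saved under pics/ and viewed, at most 14 in all, crops included, and the job is handed in when it is done.

Besides the shell and the picture viewer there is one more tool, called after "Request:" in YAML: its name, and indented under it one key for each argument. drive_tool: Moves the arm, as the interface text tells. Its arguments: {"type":"object","properties":{"steps":{"type":"array"}},"required":["steps"]}

```bash
mkdir -p pics; ls; python3 - <<'E'
from station import r
import cv2,numpy as np
np.set_printoptions(precision=4,suppress=True)
s=r.sense();print(s)
for n in("scene","side","wrist"):
    p=r.camera_params(n);print(n,p["camera_matrix"],p["extrinsics"])
    cv2.imwrite(f"pics/{n}0.png",r.capture(n))
E
```

```text
pics
{'time_s': 0.0, 'joints': array([ 84.8891,  22.0906,   0.3804,  -0.0288, -68.4097, -14.816 ]), 'joint_velocities': array([0.0365, 0.1081, 0.0279, 0.0894, 0.0226, 0.0257]), 'effort': array([ -0.0009, -39.0668,  18.7406,   4.2199,   0.011 ,  -0.0002]), 'tcp_pos': array([0.2128, 0.5871, 0.2405]), 'ee_rot': array([[ 0.9401, -0.341 , -0.0007],
       [-0.341 , -0.9401, -0.002 ],
       [ 0.0001,  0.0021, -1.    ]]), 'wrist_force': array([-0.2321, -0.1135,  0.1555]), 'moment': array([ 0.0017, -0.0263,  0.0441]), 'gripper_force': 0.0, 'gripper_width': 1.0011481611858644}
scene [[446.0633   0.     288.2291]
 [  0.     446.0633 207.0037]
 [  0.       0.       1.    ]] [[ 0.7147 -0.6993  0.012  -0.3132]
 [-0.5219 -0.5446 -0.6565  0.3494]
 [ 0.4656  0.463  -0.7542  1.0375]
 [ 0.      0.      0.      1.    ]]
side [[413.686    0.     289.2933]
 [  0.     413.686  203.2428]
 [  0.       0.       1.    ]] [[-0.906  -0.4233 -0.003   0.463 ]
 [-0.2914  0.6288 -0.7209  0.1392]
 [ 0.3071 -0.6523 -0.693   1.2164]
 [ 0.      0.      0.      1.    ]]
wrist [[377.7306   0.     277.5472]
 [  0.     377.7306 209.9676]
 [  0.       0.       1.    ]] [[-0.342  -0.9397  0.0011  0.6227]
 [-0.9073  0.3306  0.26   -0.0318]
 [-0.2447  0.0879 -0.9656  0.3906]
 [ 0.      0.      0.      1.    ]]
```

View pics/scene0.png

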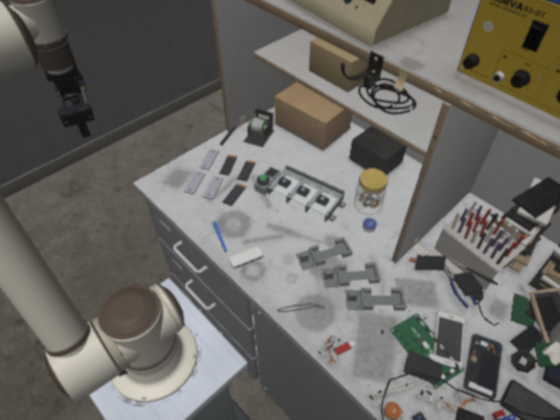

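View pics/side0.png

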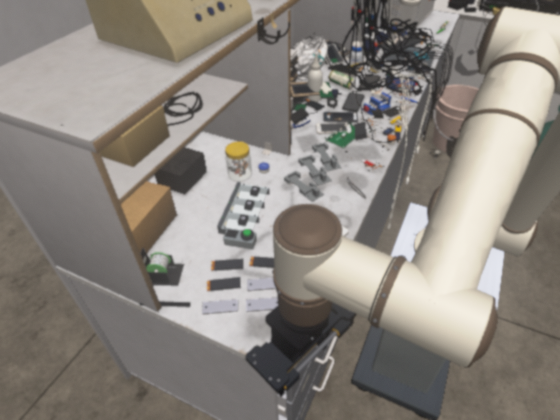

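The scene shows three cells (229,165), (247,171), (234,194) and three plates (209,158), (195,183), (213,187). The rack is at (305,193), with its green button at (263,178). The sleds are at (325,252), (350,274) and (375,299).

```bash
cat > h.py <<'E'
from station import r
import cv2,numpy as np
np.set_printoptions(precision=4,suppress=True)
def ray(p,uv):
    K,E=p["camera_matrix"],p["extrinsics"]; R,t=E[:3,:3],E[:3,3]
    return -R.T@t, R.T@np.linalg.solve(K,[uv[0],uv[1],1.])
def at(p,uv,z=0.):
    c,d=ray(p,uv); return c+d*(z-c[2])/d[2]
def proj(p,X):
    K,E=p["camera_matrix"],p["extrinsics"]; X=np.atleast_2d(X)
    q=(E[:3,:3]@X.T).T+E[:3,3]; q=q@K.T; return q[:,:2]/q[:,2:]
def tri(pts):  # [(p,uv),..]
    A=np.zeros((3,3));b=np.zeros(3)
    for p,uv in pts:
        c,d=ray(p,uv);d/=np.linalg.norm(d);M=np.eye(3)-np.outer(d,d);A+=M;b+=M@c
    return np.linalg.solve(A,b)
def go(x,y,z,yaw=None,s=None):
    """shift in current tool axes & turn to reach pointing-down pose; yaw = direction of tool y axis (deg), mod 180"""
    s=s or r.sense(); R=s["ee_rot"]; d=R.T@(np.array([x,y,z])-s["tcp_pos"])
    cy=np.degrees(np.arctan2(R[1,1],R[0,1])); out=[]
    print("tcp",s["tcp_pos"],"tooly",round(cy,2),"tilt",R[:2,2],"shift(tool)",d,"mm rows>=",np.ceil(np.abs(d).max()/.0417))
    if yaw is not None:
        t=(yaw-cy+90)%180-90; print("turn about tool z (rad)",-np.radians(t),"j6",s["joints"][5])
E
python3 - <<'E'
from h import *
p=r.camera_params("scene")
for n,u in dict(c1=(229,165),c2=(247,171),c3=(234,194),p1=(209,158),p2=(195,183),p3=(213,187),btn=(263,178),b1=(323,204),b2=(303,193),b3=(286,183),s1=(325,252),s2=(350,274),s3=(375,299)).items(): print(n,at(p,u,.01)[:2])
w=r.camera_params("wrist");print(at(w,(277,210)),at(w,(277,400)))
E
```

```text
c1 [0.5315 0.3707]
c2 [0.5555 0.3093]
c3 [0.461  0.2608]
p1 [0.5051 0.4419]
p2 [0.4031 0.3809]
p3 [0.433  0.3285]
btn [0.5714 0.2505]
b1 [0.6279 0.0444]
b2 [0.6167 0.1176]
b3 [0.6087 0.1844]
s1 [ 0.5022 -0.0791]
s2 [ 0.4976 -0.1731]
s3 [ 0.4864 -0.2658]
[0.1824 0.5971 0.    ] [-0.0433  0.6793  0.    ]
```

View pics/wrist0.png

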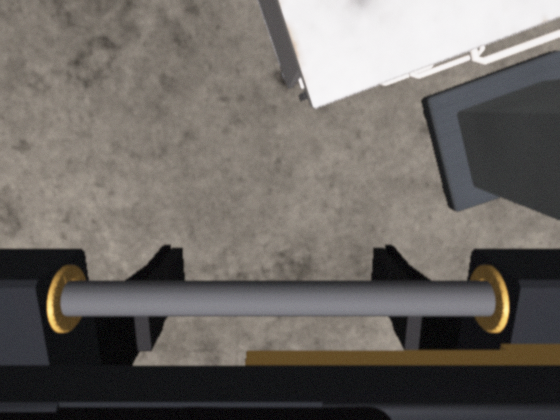

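Request:
drive_tool:
  steps: [0, 0, 0, 0.0216, 0.0163, -0.006, 1, 0, 0, 0, 0.0216, 0.0163, -0.006, 1, 0, 0, 0, 0.0216, 0.0163, -0.006, 1, 0, 0, 0, 0.0216, 0.0163, -0.006, 1, 0, 0, 0, 0.0216, 0.0163, -0.006, 1, 0, 0, 0, 0.0216, 0.0163, -0.006, 1, 0, 0, 0, 0.0216, 0.0163, -0.006, 1, 0, 0, 0, 0.0216, 0.0163, -0.006, 1, 0, 0, 0, 0.0216, 0.0163, -0.006, 1, 0, 0, 0, 0.0216, 0.0163, -0.006, 1]

```text
time_s: 0.98
tcp_pos: [0.3608, 0.3593, 0.3016]
ee_rot: [[0.94, -0.341, -0.0], [-0.341, -0.94, -0.0], [-0.0, 0.0, -1.0]]
wrist_force: [-0.1, 0.0, -1.0]
gripper_width: 1.002
gripper_force: 0.0
```

Request:
drive_tool:
  steps: [0, 0, -0.116, 0, 0, 0, 1, 0, 0, -0.116, 0, 0, 0, 1, 0, 0, -0.116, 0, 0, 0, 1, 0, 0, 0, 0, 0, 0, 1, 0, 0, 0, 0, 0, 0, 1]

```text
time_s: 1.4
tcp_pos: [0.3604, 0.3605, 0.3013]
ee_rot: [[1.0, -0.003, -0.0], [-0.003, -1.0, -0.0], [-0.0, 0.0, -1.0]]
wrist_force: [0.0, 0.2, -0.5]
gripper_width: 0.999
gripper_force: 0.0
```

```bash
python3 - <<'E'
from h import *
import pickle
go(.36,.36,.3,-90)
w=r.camera_params("wrist");i=r.capture("wrist");cv2.imwrite("pics/w1.png",i);pickle.dump(w,open("w1.pkl","wb"))
E
```

```text
tcp [0.3604 0.3605 0.3013] tooly -90.17 tilt [-0.0004 -0.0004] shift(tool) [-0.0004  0.0005  0.0013] mm rows>= 1.0
turn about tool z (rad) -0.0028996491483803634 j6 26.562090040910878
```

View pics/w1.png

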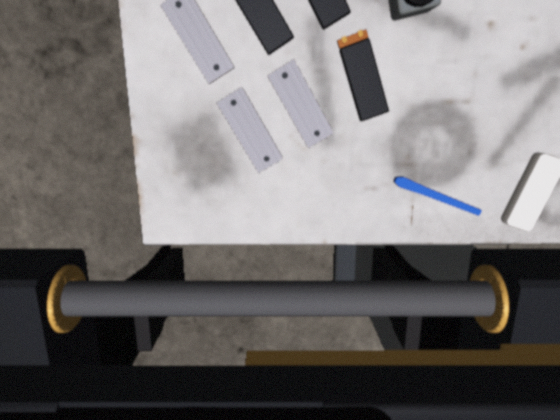

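Wrist view 1: three plates (197,38), (249,130), (299,103), one full cell (363,75), two cells cut off at the top, and the button box at (414,5). Moving forward to see all of them.

Request:
drive_tool:
  steps: [0, 0, 0, 0.03, 0.01, 0, 1, 0, 0, 0, 0.03, 0.01, 0, 1, 0, 0, 0, 0.03, 0.01, 0, 1, 0, 0, 0, 0.03, 0.01, 0, 1, 0, 0, 0, 0, 0, 0, 1, 0, 0, 0, 0, 0, 0, 1]

```text
time_s: 1.95
tcp_pos: [0.4814, 0.3201, 0.3005]
ee_rot: [[1.0, -0.004, -0.001], [-0.004, -1.0, -0.001], [-0.001, 0.001, -1.0]]
wrist_force: [-0.5, 0.6, 0.5]
gripper_width: 0.998
gripper_force: 0.0
```

```bash
python3 - <<'E'
from h import *
import pickle
w=r.camera_params("wrist");i=r.capture("wrist");cv2.imwrite("pics/w2.png",i);pickle.dump(w,open("w2.pkl","wb"))
E
```

Request:
drive_tool:
  steps: [0, 0, 0, 0.008, 0.024, 0, 1, 0, 0, 0, 0.008, 0.024, 0, 1, 0, 0, 0, 0.008, 0.024, 0, 1, 0, 0, 0, 0.008, 0.024, 0, 1, 0, 0, 0, 0.008, 0.024, 0, 1, 0, 0, 0, 0, 0, 0, 1, 0, 0, 0, 0, 0, 0, 1]

```text
time_s: 2.58
tcp_pos: [0.5199, 0.2005, 0.302]
ee_rot: [[1.0, -0.001, 0.0], [-0.001, -1.0, 0.001], [0.0, -0.001, -1.0]]
wrist_force: [-0.2, 0.8, -0.4]
gripper_width: 1.0
gripper_force: 0.0
```

```bash
python3 - <<'E'
from h import *
import pickle
w=r.camera_params("wrist");i=r.capture("wrist");cv2.imwrite("pics/w3.png",i);pickle.dump(w,open("w3.pkl","wb"))
a=cv2.imread("pics/w2.png")[:250];b=i[:250]
cv2.imwrite("pics/c23.png",np.vstack([a,b]))
E
```

```text
(no output)
```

View pics/c23.png

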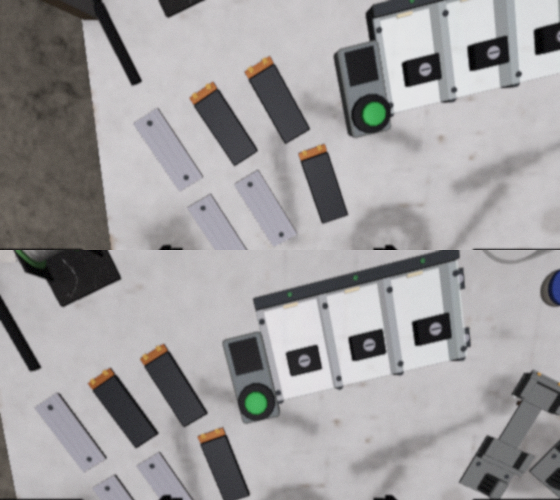

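Views 2/3: cells at (223,122), (278,100), (322,183) in view 2, with amber heads at the upper end. The rack is fully visible in view 3: button (256,403-250), bays opening downward, yawed about 13°, and a sled at the right edge. Next, the sleds.

Request:
drive_tool:
  steps: [0, 0, 0, -0.011, 0.034, -0.004, 1, 0, 0, 0, -0.011, 0.034, -0.004, 1, 0, 0, 0, -0.011, 0.034, -0.004, 1, 0, 0, 0, -0.011, 0.034, -0.004, 1, 0, 0, 0, -0.011, 0.034, -0.004, 1, 0, 0, 0, -0.011, 0.034, -0.004, 1, 0, 0, 0, -0.011, 0.034, -0.004, 1, 0, 0, 0, -0.011, 0.034, -0.004, 1, 0, 0, 0, -0.011, 0.034, -0.004, 1, 0, 0, 0, -0.011, 0.034, -0.004, 1]

```text
time_s: 3.47
tcp_pos: [0.41, -0.1393, 0.3421]
ee_rot: [[1.0, 0.003, 0.001], [0.003, -1.0, 0.0], [0.001, -0.0, -1.0]]
wrist_force: [0.9, 0.6, 0.2]
gripper_width: 1.003
gripper_force: 0.0
```

Request:
drive_tool:
  steps: [0, 0, 0, 0, 0, 0, 1, 0, 0, 0, 0, 0, 0, 1]

```text
time_s: 3.63
tcp_pos: [0.4103, -0.1395, 0.342]
ee_rot: [[1.0, -0.002, 0.001], [-0.002, -1.0, 0.0], [0.001, -0.0, -1.0]]
wrist_force: [0.3, 0.0, -0.4]
gripper_width: 1.004
gripper_force: 0.0
```

```bash
cat >> h.py <<'E'
import pickle
def snap(n,z=None):
    w=r.camera_params("wrist");i=r.capture("wrist");cv2.imwrite(f"pics/{n}.png",i);pickle.dump(w,open(f"{n}.pkl","wb"));return w,i
def load(n): return pickle.load(open(f"{n}.pkl","rb")),cv2.imread(f"pics/{n}.png")
def top(p,i,z,x0,x1,y0,y1,m=2000.):
    """top-down map of plane z; column = (y1-y)*m, row=(x1-x)*m"""
    W=[(x1,y1),(x1,y0),(x0,y0),(x0,y1)]
    src=proj(p,[(a,b,z) for a,b in W]).astype(np.float32)
    dst=np.float32([((y1-b)*m,(x1-a)*m) for a,b in W])
    return cv2.warpPerspective(i,cv2.getPerspectiveTransform(src,dst),(int((y1-y0)*m),int((x1-x0)*m)))
E
python3 - <<'E'
from h import *
snap("w4")
for n in("w2","w3"):
    p,i=load(n); t=top(p,i,.008,.40,.66,.2,.50)
    h=cv2.cvtColor(t,cv2.COLOR_BGR2HSV); g=cv2.cvtColor(t,cv2.COLOR_BGR2GRAY)
    valid=top(p,np.full_like(i,255),.008,.40,.66,.2,.50)[...,0]>0
    amber=((h[...,0]<20)&(h[...,1]>110)&valid)
    cell=((g<75)&valid)|amber
    plate=(h[...,0]>100)&(h[...,0]<140)&(h[...,1]>18)&(g>110)&valid
    for k,m in(("cell",cell),("plate",plate)):
        m=cv2.morphologyEx(m.astype(np.uint8),cv2.MORPH_OPEN,np.ones((7,7)))
        m=cv2.morphologyEx(m,cv2.MORPH_CLOSE,np.ones((15,15)))
        for c in cv2.findContours(m,cv2.RETR_EXTERNAL,cv2.CHAIN_APPROX_NONE)[0]:
            if cv2.contourArea(c)<5000: continue
            (u,v),(a,b),an=cv2.minAreaRect(c); B=cv2.boxPoints(((u,v),(a,b),an))
            e=B[1]-B[0] if np.linalg.norm(B[1]-B[0])>np.linalg.norm(B[2]-B[1]) else B[2]-B[1]
            e=np.array([-e[1],-e[0]]); e*=np.sign(e[0])
            print(n,k,"xy",round(.66-v/2000,4),round(.5-u/2000,4),"LxW",max(a,b)/2,min(a,b)/2,"yaw",round(np.degrees(np.arctan2(e[1],e[0])),1))
E
```

```text
w2 cell xy 0.4658 0.265 LxW 88.89069366455078 31.67337989807129 yaw 19.4
w2 cell xy 0.5354 0.3791 LxW 89.54108428955078 32.236412048339844 yaw 32.2
w2 cell xy 0.5609 0.3184 LxW 89.58720397949219 32.19950485229492 yaw 29.5
w2 cell xy 0.5925 0.2283 LxW 135.0 55.5 yaw 0.0
w3 cell xy 0.4123 0.4697 LxW 60.49999237060547 23.499996185302734 yaw -180.0
w3 cell xy 0.4661 0.2642 LxW 89.01382446289062 32.407352447509766 yaw 19.5
w3 cell xy 0.5433 0.2228 LxW 44.5 42.5 yaw -180.0
w3 cell xy 0.5359 0.3784 LxW 90.02954864501953 33.35626983642578 yaw 32.3
w3 cell xy 0.5612 0.3177 LxW 89.98471069335938 33.136680603027344 yaw 29.6
```

View pics/w4.png

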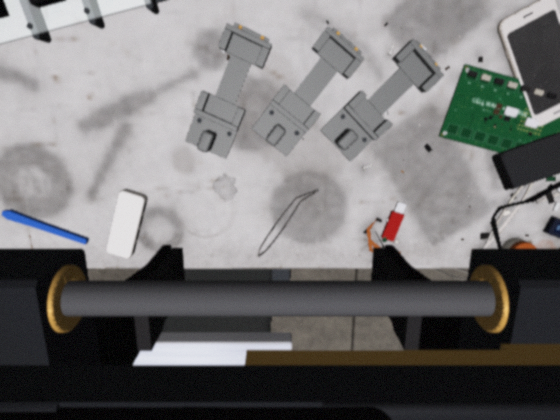

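Wrist view 4: all three sleds, noses away from the robot: A (228,90), B (306,92), C (383,98), with tabs at (207,140), (273,130), (347,138). The red USB stick is at (394,222). I'll fit the sled model by silhouette.

```bash
cat >> h.py <<'E'
from scipy.optimize import minimize
SB=[(-26,26,13,0,4),(26,54,28,0,4),(54,60,22,0,4),(-92,-26,28,0,4),(26,48,28,0,18),(-48,-26,28,0,18),(48,54,28,0,16.5),(-54,-48,28,0,16.5),(-90,-66,7,4,36)]
CB=[(-46,46,17,0,8)]
def render(p,q,boxes,shape,z0=0):
    x,y,a=q[0],q[1],np.radians(q[2]);c,s=np.cos(a),np.sin(a);m=np.zeros(shape,np.uint8)
    for x0,x1,h,za,zb in boxes:
        if boxes is SB and zb in(18,) :  # rails: two separate
            parts=[(19,28),(-28,-19)]
        else: parts=[(-h,h)]
        for ya,yb in parts:
            P=np.array([(u,v,z) for u in(x0,x1) for v in(ya,yb) for z in(za,zb)])/1000.
            W=np.c_[x+c*P[:,0]-s*P[:,1],y+s*P[:,0]+c*P[:,1],P[:,2]+z0]
            hull=cv2.convexHull(np.float32(proj(p,W)))
            cv2.fillConvexPoly(m,np.int32(np.round(hull*16)),255,cv2.LINE_AA,4)
    return m
def fit(p,mask,q0,boxes=SB,z0=0):
    """silhouette fit: mask uint8 0/255; restricted to the neighbourhood of the guess"""
    near=cv2.dilate(render(p,q0,boxes,mask.shape,z0),np.ones((25,25)))>0
    M=cv2.GaussianBlur(np.where(near,mask,0).astype(np.uint8),(5,5),0).astype(float)
    f=lambda q:np.abs(cv2.GaussianBlur(render(p,q,boxes,mask.shape,z0),(5,5),0)-M).sum()/255
    best=None
    for da in(-6,0,6):
        o=minimize(f,[q0[0],q0[1],q0[2]+da],method="Nelder-Mead",options=dict(initial_simplex=np.array([[0,0,0],[.008,0,0],[0,.008,0],[0,0,5]])+[q0[0],q0[1],q0[2]+da],xatol=1e-4,fatol=.5))
        if best is None or o.fun<best.fun: best=o
    return best.x,best.fun,(render(p,best.x,boxes,mask.shape,z0)>0).sum()
def smask(i):
    h=cv2.cvtColor(i,cv2.COLOR_BGR2HSV);g=h[...,2]
    m=((g<158)).astype(np.uint8)*255
    m=cv2.morphologyEx(m,cv2.MORPH_OPEN,np.ones((3,3)))
    m[255:]=0;return m
E
python3 - <<'E'
from h import *
p,i=load("w4")
print(cv2.cvtColor(i,cv2.COLOR_BGR2HSV)[[90,90,60,140,215,130],[235,180,240,230,310,480]].tolist())
m=smask(i);o=i.copy()
for n,tab,nose in(("A",(207,140),(245,48)),("B",(273,130),(340,52)),("C",(347,138),(420,65))):
    T=at(p,tab,.036);N=at(p,nose,.017); d=N-T; a=np.arctan2(d[1],d[0]);q0=[T[0]+.078*np.cos(a),T[1]+.078*np.sin(a),np.degrees(a)]
    q,f,A=fit(p,m,q0);print(n,np.array(q0),q,f,A)
    k=render(p,q,SB,m.shape);o[cv2.morphologyEx(k,cv2.MORPH_GRADIENT,np.ones((2,2)))>128]=(0,0,255)
cv2.imwrite("pics/o4.png",cv2.resize(np.hstack([o[:200,150:470],cv2.cvtColor(m,8)[:200,150:470]]),None,fx=1.25,fy=1.25))
E
```

```text
[[135, 4, 144], [135, 3, 191], [120, 4, 139], [90, 2, 147], [8, 7, 150], [71, 150, 90]]
A [  0.5173  -0.0896 -23.903 ] [  0.5152  -0.087  -22.5627] 1802.1333333333334 5612
B [  0.5155  -0.1876 -41.7434] [  0.5126  -0.186  -39.0492] 1688.5529411764705 5450
C [  0.5022  -0.2785 -45.8798] [  0.5016  -0.2786 -44.2266] 1535.4470588235295 5494
```

View pics/o4.png

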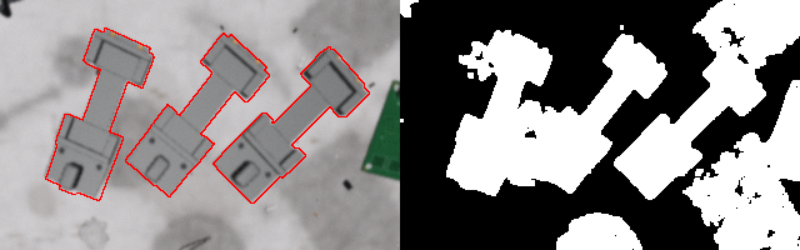

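The red outlines sit well on all three sleds. Now a closer pair of views of the rack.

Request:
drive_tool:
  steps: [0, 0, 0, 0.0137, -0.034, 0.019, 1, 0, 0, 0, 0.0137, -0.034, 0.019, 1, 0, 0, 0, 0.0137, -0.034, 0.019, 1, 0, 0, 0, 0.0137, -0.034, 0.019, 1, 0, 0, 0, 0.0137, -0.034, 0.019, 1, 0, 0, 0, 0.0137, -0.034, 0.019, 1, 0, 0, 0, 0.0137, -0.034, 0.019, 1, 0, 0, 0, 0.0137, -0.034, 0.019, 1, 0, 0, 0, 0, 0, 0, 1, 0, 0, 0, 0, 0, 0, 1]

```text
time_s: 4.52
tcp_pos: [0.5193, 0.1362, 0.1873]
ee_rot: [[1.0, 0.006, -0.004], [0.006, -1.0, -0.002], [-0.004, 0.002, -1.0]]
wrist_force: [-0.7, -0.5, 0.5]
gripper_width: 1.001
gripper_force: 0.0
```

```bash
python3 - <<'E'
from h import *
snap("r1")
E
```

Request:
drive_tool:
  steps: [0, 0, 0, -0.01, -0.02, 0, 1, 0, 0, 0, -0.01, -0.02, 0, 1, 0, 0, 0, -0.01, -0.02, 0, 1, 0, 0, 0, 0, 0, 0, 1, 0, 0, 0, 0, 0, 0, 1]

```text
time_s: 4.98
tcp_pos: [0.4897, 0.1933, 0.1907]
ee_rot: [[1.0, 0.002, 0.002], [0.002, -1.0, 0.001], [0.002, -0.001, -1.0]]
wrist_force: [-0.5, -0.7, -0.1]
gripper_width: 0.996
gripper_force: 0.0
```

```bash
python3 - <<'E'
from h import *
w,i=snap("r2")
a=cv2.imread("pics/r1.png")
for n,im in(("r1",a),("r2",i)):
    p,_=load(n);P=proj(p,[[.7,.30,.03],[.7,.0,.03],[.55,.30,.03],[.55,.0,.03]]);print(n,P.round(0).tolist())
cv2.imwrite("pics/rr.png",cv2.resize(a[:250,80:480],None,fx=2,fy=2,interpolation=cv2.INTER_CUBIC))
E
```

```text
r1 [[39.0, -58.0], [472.0, -55.0], [70.0, 159.0], [446.0, 161.0]]
r2 [[120.0, -102.0], [559.0, -102.0], [140.0, 123.0], [522.0, 123.0]]
```

View pics/rr.png

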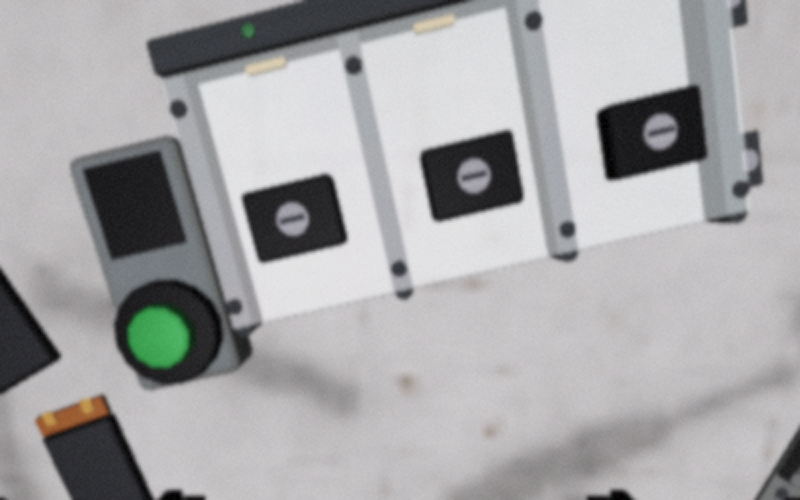

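Close rack view (2x crop of r1): front wall screws at (234,306), (399,269), (567,230), (740,188) and rear ones at (178,109), (353,65), (533,20). The bays open toward the robot, and the button is at (158,337).

```bash
python3 - <<'E'
from h import *
p1,a=load("r1");p2,b=load("r2")
pts=np.array([(234,306),(399,269),(567,230),(740,188),(178,109),(353,65),(533,20),(158,337)])/2.+[80,0]
X=[]
ga,gb=[cv2.cvtColor(x,cv2.COLOR_BGR2GRAY) for x in(a,b)]
for k,u in enumerate(pts):
    z=.055 if k==7 else .0285
    def cen(im,g,u):
        x,y=np.round(u).astype(int);s=5 if k<7 else 22
        y0=max(0,y-s);x0=x-s
        if k==7:
            h=cv2.cvtColor(im,cv2.COLOR_BGR2HSV)[y0:y+s+1,x0:x+s+1];w=((h[...,0]>45)&(h[...,0]<85)&(h[...,1]>110)).astype(float)
        else:
            c=g[y0:y+s+1,x0:x+s+1].astype(float);w=np.clip(np.median(c)-25-c,0,None)
        yy,xx=np.mgrid[y0:y0+w.shape[0],x0:x0+w.shape[1]]
        return np.array([(w*xx).sum(),(w*yy).sum()])/w.sum() if w.sum()>0 else u
    u1=cen(a,ga,cen(a,ga,u)); W=at(p1,u1,z); v=proj(p2,W)[0]
    if v[1]<0: print(k,"plane",W);X.append(W);continue
    v1=cen(b,gb,cen(b,gb,v)); T=tri([(p1,u1),(p2,v1)]); X.append((W+at(p2,v1,z))/2)
    print(k,u1,"pl1",W,"pl2",at(p2,v1,z),"tri",T)
X=np.array(X);F=X[:4,:2]
print("spacing",np.linalg.norm(np.diff(F,axis=0),axis=1))
d=F[0]-F[3];print("yaw by front",np.degrees(np.arctan2(-d[0],d[1])))
for f,b_ in((0,4),(1,5),(2,6)):
    e=X[b_]-X[f];print("yaw by wall",np.degrees(np.arctan2(e[1],e[0])),np.hypot(*e[:2]))
for n,(i,j) in(("b3",(0,1)),("b2",(1,2)),("b1",(2,3))): print(n,"mid front",(F[i]+F[j])/2)
# nose tips on the bench
for u in((245,348),(403,297),(566,260),(727,221)): print("nose",at(p1,np.array(u)/2+[80,0],.0)[:2])
# housing screws
for u in((292,218),(474,176),(660,131)): print("hous",at(p1,np.array(u)/2+[80,0],.045)[:2])
# plates from w1, w2
for n in("w1","w2","w3"):
    p,i=load(n);h=cv2.cvtColor(i,cv2.COLOR_BGR2HSV);print(n,[h[y,x].tolist() for x,y in {"w1":((197,38),(249,130),(299,103),(350,200)),"w2":((168,150),(265,205),(400,150),(120,220)),"w3":((70,180),(160,230),(300,180),(200,200))}[n]])
E
```

```text
0 [195.1045 153.7463] pl1 [0.5545 0.2002 0.0285] pl2 [0.5521 0.2049 0.0285] tri [0.5513 0.206  0.0018]
1 [279.0064 133.9428] pl1 [0.5703 0.1334 0.0285] pl2 [0.5704 0.1333 0.0285] tri [0.5703 0.1334 0.0292]
2 [363.2618 114.2969] pl1 [0.5856 0.068  0.0285] pl2 [0.5856 0.0678 0.0285] tri [0.5856 0.0682 0.0295]
3 [450.3974  93.9269] pl1 [0.601  0.0021 0.0285] pl2 [0.601  0.0021 0.0285] tri [0.601  0.002  0.0283]
4 [168.8348  54.0735] pl1 [0.6285 0.2159 0.0285] pl2 [0.6285 0.2158 0.0285] tri [0.6284 0.2158 0.029 ]
5 plane [0.6437 0.1505 0.0285]
6 plane [0.6589 0.0851 0.0285]
7 [159.6832 167.717 ] pl1 [0.5473 0.2211 0.055 ] pl2 [0.547  0.2216 0.055 ] tri [0.5468 0.2219 0.0523]
spacing [0.0713 0.0672 0.0675]
yaw by front 13.397301253460016
yaw by wall 10.023799718778456 0.076369638197529
yaw by wall 13.155333284706034 0.07534915717412974
yaw by wall 13.204636545525684 0.07529130173813953
b3 mid front [0.5618 0.1679]
b2 mid front [0.578  0.1006]
b1 mid front [0.5933 0.035 ]
nose [0.5332 0.2008]
nose [0.5559 0.131 ]
nose [0.572 0.061]
nose [ 0.5885 -0.0062]
hous [0.5892 0.1724]
hous [0.6041 0.1062]
hous [0.6197 0.0405]
w1 [[128, 16, 191], [126, 13, 190], [128, 15, 191], [150, 2, 212]]
w2 [[126, 14, 177], [123, 16, 178], [150, 4, 190], [150, 3, 194]]
w3 [[126, 15, 169], [128, 16, 172], [160, 4, 173], [165, 6, 184]]
```

```bash
cat >> h.py <<'E'
def plan(x,y,z,xyaw,n=10):
    """tool x axis to yaw xyaw (mod 180); prints turn first, then shift in the turned frame"""
    s=r.sense();R=s["ee_rot"];cx=np.degrees(np.arctan2(R[1,0],R[0,0]));t=(xyaw-cx+90)%180-90
    a=np.radians(cx+t);c,q=np.cos(a),np.sin(a);Rn=np.array([[c,q,0],[q,-c,0],[0,0,-1.]])
    d=Rn.T@(np.array([x,y,z])-s["tcp_pos"])
    print("t",round(s["time_s"],2),"tcp",s["tcp_pos"],"xyaw",round(cx,2),"j6",round(s["joints"][5],1),"w",round(s["gripper_width"],3),"| turnz",round(-np.radians(t),4),"shift",d,"row/%d"%n,d/n)
E
python3 - <<'E'
from h import *
for n in("w1","w2","w3"):
    p,i=load(n);B=(.36,.58,.28,.50); t=cv2.GaussianBlur(top(p,i,.008,*B),(9,9),0)
    h=cv2.cvtColor(t,cv2.COLOR_BGR2HSV)
    v=top(p,np.vstack([np.full_like(i[:245],255),0*i[245:]]),.008,*B)[...,0]>0
    m=((h[...,0]>108)&(h[...,0]<142)&(h[...,1]>8)&(h[...,2]>120)&v).astype(np.uint8)
    m=cv2.morphologyEx(cv2.morphologyEx(m,cv2.MORPH_OPEN,np.ones((11,11))),cv2.MORPH_CLOSE,np.ones((21,21)))
    for c in cv2.findContours(m,0,1)[0]:
        if cv2.contourArea(c)<6000: continue
        (u,vv),(a,b),an=cv2.minAreaRect(c); Q=cv2.boxPoints(((u,vv),(a,b),an))
        e=Q[1]-Q[0] if np.linalg.norm(Q[1]-Q[0])>np.linalg.norm(Q[2]-Q[1]) else Q[2]-Q[1]
        e=np.array([-e[1],-e[0]]); e*=np.sign(e[0])
        print(n,round(B[1]-vv/2000,4),round(B[3]-u/2000,4),max(a,b)/2,min(a,b)/2,np.degrees(np.arctan2(e[1],e[0])).round(1))
plan(.466,.2646,.12,19.5,5)
E
```

```text
w1 0.4051 0.3892 95.42506408691406 35.3575325012207 28.3
w1 0.4353 0.3325 91.81135559082031 33.67609786987305 30.8
w1 0.5059 0.4438 91.8759536743164 33.439849853515625 30.7
w2 0.4154 0.3949 72.80838775634766 34.29560089111328 29.7
w2 0.4355 0.3327 91.88674926757812 33.906105041503906 30.3
w2 0.5062 0.4436 91.60769653320312 33.9923095703125 30.5
w3 0.4487 0.3405 61.52122116088867 34.79174041748047 29.7
w3 0.5059 0.4442 92.00845336914062 33.86977767944336 30.6
t 5.03 tcp [0.49   0.1927 0.1905] xyaw 0.05 j6 50.9 w 0.999 | turnz -0.3394 shift [ 0.0014 -0.0758  0.0705] row/5 [ 0.0003 -0.0152  0.0141]
```

Request:
drive_tool:
  steps: [0, 0, -0.113, 0, 0, 0, 0.62, 0, 0, -0.113, 0, 0, 0, 0.62, 0, 0, -0.113, 0, 0, 0, 0.62, 0, 0, 0, 0.0003, -0.0152, 0.0141, 0.62, 0, 0, 0, 0.0003, -0.0152, 0.0141, 0.62, 0, 0, 0, 0.0003, -0.0152, 0.0141, 0.62, 0, 0, 0, 0.0003, -0.0152, 0.0141, 0.62, 0, 0, 0, 0.0003, -0.0152, 0.0141, 0.62, 0, 0, 0, 0, 0, 0, 0.62, 0, 0, 0, 0, 0, 0, 0.62]

```text
time_s: 5.87
tcp_pos: [0.4663, 0.2642, 0.1188]
ee_rot: [[0.943, 0.333, -0.001], [0.333, -0.943, -0.001], [-0.001, 0.001, -1.0]]
wrist_force: [-0.2, -0.5, -0.1]
gripper_width: 0.62
gripper_force: 0.0
```

```bash
python3 - <<'E'
from h import *
plan(.466,.2646,.0215,19.5,5)
E
```

```text
t 5.87 tcp [0.4663 0.2642 0.1188] xyaw 19.43 j6 62.5 w 0.62 | turnz -0.0012 shift [-0.0001 -0.0004  0.0973] row/5 [-0.     -0.0001  0.0195]
```

Request:
drive_tool:
  steps: [0, 0, 0, 0, 0, 0.0245, 0.62, 0, 0, 0, 0, 0, 0.0245, 0.62, 0, 0, 0, 0, 0, 0.0245, 0.62, 0, 0, 0, 0, 0, 0.0145, 0.62, 0, 0, 0, 0, 0, 0.0095, 0.62, 0, 0, 0, 0, 0, 0, 0.62, 0, 0, 0, 0, 0, 0, 0, 0, 0, 0, 0, 0, 0, 0, 0, 0, 0, 0, 0, 0, 0, 0, 0, 0, 0, 0, 0, 0]

```text
time_s: 6.7
tcp_pos: [0.4668, 0.2654, 0.0227]
ee_rot: [[0.943, 0.333, 0.002], [0.333, -0.943, 0.002], [0.002, -0.001, -1.0]]
wrist_force: [0.4, 0.5, 0.5]
gripper_width: 0.4
gripper_force: 0.2
```

Request:
drive_tool:
  steps: [0, 0, 0, 0, 0, 0, 0, 0, 0, 0, 0, 0, 0, 0, 0, 0, 0, 0, 0, -0.02, 0, 0, 0, 0, 0, 0, -0.03, 0, 0, 0, 0, 0, 0, -0.035, 0, 0, 0, 0, 0, 0, -0.035, 0, 0, 0, 0, 0, 0, -0.035, 0, 0, 0, 0, 0, 0, 0, 0]

```text
time_s: 7.37
tcp_pos: [0.4696, 0.2676, 0.1842]
ee_rot: [[0.942, 0.334, 0.012], [0.334, -0.942, 0.009], [0.014, -0.005, -1.0]]
wrist_force: [0.8, 0.7, 0.7]
gripper_width: 0.382
gripper_force: 30.0
```

```bash
python3 - <<'E'
from h import *
plan(.44,-.07,.18,-22.5,10)
E
```

```text
t 7.37 tcp [0.4696 0.2676 0.1842] xyaw 19.54 j6 62.5 w 0.382 | turnz 0.7337 shift [0.1019 0.3232 0.0042] row/10 [0.0102 0.0323 0.0004]
```

Request:
drive_tool:
  steps: [0, 0, 0.1223, 0, 0, 0, 0, 0, 0, 0.1223, 0, 0, 0, 0, 0, 0, 0.1223, 0, 0, 0, 0, 0, 0, 0.1223, 0, 0, 0, 0, 0, 0, 0.1223, 0, 0, 0, 0, 0, 0, 0.1222, 0, 0, 0, 0]

```text
time_s: 7.87
tcp_pos: [0.4658, 0.2647, 0.176]
ee_rot: [[0.921, -0.39, -0.001], [-0.39, -0.921, -0.0], [-0.001, 0.001, -1.0]]
wrist_force: [0.8, 0.2, -1.2]
gripper_width: 0.384
gripper_force: 30.0
```

Request:
drive_tool:
  steps: [0, 0, 0, 0.0102, 0.0323, 0, 0, 0, 0, 0, 0.0102, 0.0323, 0, 0, 0, 0, 0, 0.0102, 0.0323, 0, 0, 0, 0, 0, 0.0102, 0.0323, 0, 0, 0, 0, 0, 0.0102, 0.0323, 0, 0, 0, 0, 0, 0.0102, 0.0323, 0, 0, 0, 0, 0, 0.0102, 0.0323, 0, 0, 0, 0, 0, 0.0102, 0.0323, 0, 0, 0, 0, 0, 0.0102, 0.0323, 0, 0, 0, 0, 0, 0.0102, 0.0323, 0, 0]

```text
time_s: 8.7
tcp_pos: [0.4355, -0.0739, 0.1764]
ee_rot: [[0.923, -0.384, 0.0], [-0.384, -0.923, 0.0], [-0.0, -0.0, -1.0]]
wrist_force: [1.4, -0.1, 0.0]
gripper_width: 0.382
gripper_force: 30.0
```

Request:
drive_tool:
  steps: [0, 0, 0, 0, 0, 0, 0, 0, 0, 0, 0, 0, 0, 0]

```text
time_s: 8.87
tcp_pos: [0.4356, -0.0739, 0.1762]
ee_rot: [[0.922, -0.388, -0.001], [-0.388, -0.922, 0.0], [-0.001, 0.0, -1.0]]
wrist_force: [0.6, 0.7, 0.2]
gripper_width: 0.384
gripper_force: 30.0
```

```bash
cat >> h.py <<'E'
def smask2(i,p,q0):
    """local threshold: between the sled grey and the bench grey"""
    g=cv2.GaussianBlur(cv2.cvtColor(i,cv2.COLOR_BGR2GRAY),(3,3),0)
    k=render(p,q0,SB,g.shape)
    ins=cv2.erode(k,np.ones((9,9)))>0; out=(cv2.dilate(k,np.ones((21,21)))>0)&~(cv2.dilate(k,np.ones((9,9)))>0)
    out[250:]=False;ins[250:]=False
    a,b=np.median(g[ins]),np.percentile(g[out],35); return ((g<(a+b)/2)*255).astype(np.uint8),a,b
def sled(n,guesses,show=None):
    p,i=load(n);o=i.copy();res={}
    for k,q0 in guesses.items():
        m,a,b=smask2(i,p,q0); q,f,A=fit(p,m,q0); m,a,b=smask2(i,p,q); q,f,A=fit(p,m,q); res[k]=q
        print(k,q,"err %.0f/%d grey %.0f %.0f"%(f,A,a,b)); o[cv2.morphologyEx(render(p,q,SB,m.shape),cv2.MORPH_GRADIENT,np.ones((2,2)))>128]=(0,0,255)
    if show: cv2.imwrite(f"pics/{show}.png",o)
    return res
E
python3 - <<'E'
from h import *
snap("s1"); plan(.515,-.087,.10,-22.5,5)
sled("w4",dict(A=[.5152,-.087,-22.5],B=[.5126,-.186,-39],C=[.5016,-.2786,-44.2]))
sled("s1",dict(A=[.5152,-.087,-22.5],B=[.5126,-.186,-39]),"s1o")
E
```

```text
t 8.92 tcp [ 0.436  -0.0729  0.1763] xyaw -22.7 j6 55.6 w 0.385 | turnz -0.0035 shift [ 0.0784 -0.0172  0.0763] row/5 [ 0.0157 -0.0034  0.0153]
A [  0.515   -0.0873 -22.8262] err 1998/5612 grey 140 180
B [  0.513   -0.1862 -38.9651] err 1733/5458 grey 138 177
C [  0.5019  -0.2788 -44.0681] err 1314/5491 grey 129 175
A [  0.5145  -0.0873 -22.193 ] err 4050/12052 grey 170 189
B [  0.5128  -0.1862 -38.501 ] err 2091/10537 grey 166 213
```

View pics/s1o.png

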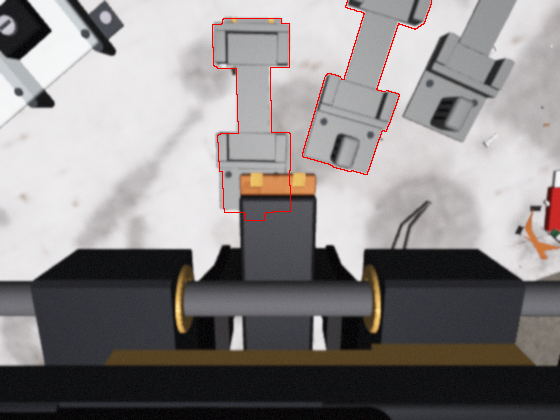

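View: the held cell is straight in the gripper, head forward at (278,184). The outline of sled A fits and agrees with the earlier view to within 0.6 mm.

Request:
drive_tool:
  steps: [0, 0, -0.003, 0.0196, -0.0042, 0.015, 0, 0, 0, 0, 0.0196, -0.0042, 0.015, 0, 0, 0, 0, 0.0196, -0.0042, 0.02, 0, 0, 0, 0, 0.0196, -0.0042, 0.02, 0, 0, 0, 0, 0, 0, 0.02, 0, 0, 0, 0, 0, 0, 0.02, 0, 0, 0, 0, 0, 0, 0, 0, 0, 0, 0, 0, 0, 0, 0]

```text
time_s: 9.58
tcp_pos: [0.5148, -0.0859, 0.0657]
ee_rot: [[0.925, -0.38, -0.003], [-0.38, -0.925, -0.001], [-0.002, 0.002, -1.0]]
wrist_force: [0.4, -0.3, -0.1]
gripper_width: 0.382
gripper_force: 30.0
```

```bash
python3 - <<'E'
from h import *
plan(.5148,-.0873,.0265,-22.4,4)
E
```

```text
t 9.58 tcp [ 0.5148 -0.0859  0.0657] xyaw -22.3 j6 59.3 w 0.382 | turnz 0.0017 shift [0.0006 0.0013 0.0392] row/4 [0.0001 0.0003 0.0098]
```

Request:
drive_tool:
  steps: [0, 0, 0, 0, 0.0008, 0.013, 0, 0, 0, 0, 0, 0, 0.013, 0, 0, 0, 0, 0, 0, 0.008, 0, 0, 0, 0, 0, 0, 0.005, 0, 0, 0, 0, 0, 0, 0, 0, 0, 0, 0, 0, 0, 0, 0]

```text
time_s: 10.08
tcp_pos: [0.5153, -0.0874, 0.0282]
ee_rot: [[0.925, -0.381, 0.001], [-0.381, -0.925, 0.0], [0.001, -0.0, -1.0]]
wrist_force: [1.3, 1.0, -1.1]
gripper_width: 0.382
gripper_force: 30.0
```

Request:
drive_tool:
  steps: [0, 0, 0, 0, 0, 0, 0.53, 0, 0, 0, 0, 0, 0, 0.53, 0, 0, 0, 0, 0, 0, 0.53, 0, 0, 0, 0, 0, -0.01, 0.53, 0, 0, 0, 0, 0, -0.02, 0.53, 0, 0, 0, -0.02, 0, -0.03, 0.53, 0, 0, 0, -0.02, 0, -0.03, 0.53, 0, 0, 0, -0.02, 0, -0.03, 0.6, 0, 0, 0, -0.02, 0, -0.03, 0.6, 0, 0, 0, 0, 0, 0, 0.6]

```text
time_s: 10.92
tcp_pos: [0.4412, -0.0565, 0.1842]
ee_rot: [[0.925, -0.38, 0.012], [-0.38, -0.925, 0.002], [0.01, -0.006, -1.0]]
wrist_force: [0.6, 0.4, -0.4]
gripper_width: 0.589
gripper_force: 0.0
```

```bash
python3 - <<'E'
from h import *
w,i=snap("s2"); s=sled("s2",dict(A=[.5148,-.0873,-22.4]))
cv2.imwrite("pics/s2o.png",i[:260,130:430])
# cell fit
h=cv2.cvtColor(i,cv2.COLOR_BGR2HSV);m=((h[...,2]<75)|((h[...,0]<22)&(h[...,1]>110))).astype(np.uint8)*255;m[255:]=0
m=cv2.morphologyEx(m,cv2.MORPH_OPEN,np.ones((7,7)))
print(fit(w,m,[.5148,-.0873,-22.4],CB,.004))
plan(.5356,.3790,.18,32.2,10)
E
```

```text
A [  0.5145  -0.0879 -22.448 ] err 3342/11417 grey 120 192
(array([  0.5135,  -0.0865, -24.5616]), np.float64(4112.1882352941175), np.int64(5489))
t 10.97 tcp [ 0.4415 -0.0566  0.1819] xyaw -22.34 j6 53.9 w 0.597 | turnz -0.952 shift [ 0.3118 -0.3185  0.0019] row/10 [ 0.0312 -0.0318  0.0002]
```

View pics/s2o.png

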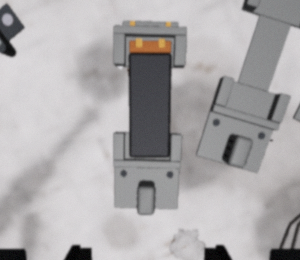

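Cell is bedded flat in sled A. Next: plate P3.

Request:
drive_tool:
  steps: [0, 0, -0.1155, 0, 0, 0, 0.62, 0, 0, -0.1155, 0, 0, 0, 0.62, 0, 0, -0.1155, 0, 0, 0, 0.62, 0, 0, -0.1155, 0, 0, 0, 0.62, 0, 0, -0.1155, 0, 0, 0, 0.62, 0, 0, -0.1155, 0, 0, 0, 0.62, 0, 0, -0.1155, 0, 0, 0, 0.62, 0, 0, -0.1155, 0, 0, 0, 0.62]

```text
time_s: 11.63
tcp_pos: [0.4407, -0.0574, 0.1771]
ee_rot: [[0.859, 0.512, -0.001], [0.512, -0.859, -0.0], [-0.001, -0.0, -1.0]]
wrist_force: [0.3, -0.1, 0.3]
gripper_width: 0.616
gripper_force: 0.0
```

Request:
drive_tool:
  steps: [0, 0, 0, 0.0192, -0.0338, 0.0082, 0.62, 0, 0, 0, 0.0192, -0.0338, 0.0082, 0.62, 0, 0, 0, 0.0192, -0.0338, 0.0082, 0.62, 0, 0, 0, 0.0192, -0.0338, 0.0082, 0.62, 0, 0, 0, 0.0192, -0.0338, 0.0082, 0.62, 0, 0, 0, 0.0192, -0.0338, 0.0082, 0.62, 0, 0, 0, 0.0192, -0.0338, 0.0082, 0.62, 0, 0, 0, 0.0192, -0.0338, 0.0082, 0.62, 0, 0, 0, 0.0192, -0.0338, 0.0082, 0.62, 0, 0, 0, 0.0192, -0.0338, 0.0082, 0.62]

```text
time_s: 12.47
tcp_pos: [0.4343, 0.3331, 0.0945]
ee_rot: [[0.862, 0.508, -0.001], [0.508, -0.862, -0.001], [-0.001, 0.001, -1.0]]
wrist_force: [0.8, -0.7, 0.1]
gripper_width: 0.619
gripper_force: 0.0
```

Request:
drive_tool:
  steps: [0, 0, 0, 0, 0, 0, 0.62, 0, 0, 0, 0, 0, 0, 0.62]

```text
time_s: 12.63
tcp_pos: [0.4343, 0.3329, 0.094]
ee_rot: [[0.86, 0.51, -0.002], [0.51, -0.86, -0.002], [-0.003, 0.001, -1.0]]
wrist_force: [-0.3, -0.5, 0.5]
gripper_width: 0.618
gripper_force: 0.0
```

```bash
python3 - <<'E'
from h import *
plan(.4354,.3326,.0215,30.5,4)
E
```

```text
t 12.63 tcp [0.4343 0.3329 0.094 ] xyaw 30.65 j6 66.2 w 0.618 | turnz 0.0025 shift [0.0008 0.0008 0.0725] row/4 [0.0002 0.0002 0.0181]
```

Request:
drive_tool:
  steps: [0, 0, 0, 0.0008, 0.0005, 0.024, 0.62, 0, 0, 0, 0, 0, 0.024, 0.62, 0, 0, 0, 0, 0, 0.0165, 0.62, 0, 0, 0, 0, 0, 0.008, 0.62, 0, 0, 0, 0, 0, 0, 0.62, 0, 0, 0, 0, 0, 0, 0, 0, 0, 0, 0, 0, 0, 0, 0, 0, 0, 0, 0, 0, 0, 0, 0, 0, 0, 0, 0, 0, 0, 0, 0, 0, 0, 0, 0]

```text
time_s: 13.47
tcp_pos: [0.4361, 0.332, 0.0241]
ee_rot: [[0.861, 0.508, 0.001], [0.508, -0.861, 0.002], [0.002, -0.001, -1.0]]
wrist_force: [-0.1, 0.5, 3.0]
gripper_width: 0.385
gripper_force: 30.0
```

Request:
drive_tool:
  steps: [0, 0, 0, 0, 0, 0, 0, 0, 0, 0, 0, 0, 0, 0, 0, 0, 0, 0, 0, -0.02, 0, 0, 0, 0, 0, 0, -0.03, 0, 0, 0, 0, 0, 0, -0.035, 0, 0, 0, 0, 0, 0, -0.035, 0, 0, 0, 0, 0, 0, -0.035, 0, 0, 0, 0, 0, 0, 0, 0]

```text
time_s: 14.13
tcp_pos: [0.4386, 0.3345, 0.1857]
ee_rot: [[0.861, 0.509, 0.011], [0.509, -0.861, 0.011], [0.014, -0.004, -1.0]]
wrist_force: [1.0, 1.0, 0.5]
gripper_width: 0.375
gripper_force: 30.0
```

Request:
drive_tool:
  steps: [0, 0, 0, -0.0192, 0.0338, 0, 0, 0, 0, 0, -0.0192, 0.0338, 0, 0, 0, 0, 0, -0.0192, 0.0338, 0, 0, 0, 0, 0, -0.0192, 0.0338, 0, 0, 0, 0, 0, -0.0192, 0.0338, 0, 0, 0, 0, 0, -0.0192, 0.0338, 0, 0, 0, 0, 0, -0.0192, 0.0338, 0, 0, 0, 0, 0, -0.0192, 0.0338, 0, 0, 0, 0, 0, -0.0192, 0.0338, 0, 0, 0, 0, 0, -0.0192, 0.0338, 0, 0]

```text
time_s: 14.97
tcp_pos: [0.441, -0.0589, 0.1778]
ee_rot: [[0.861, 0.508, -0.0], [0.508, -0.861, 0.0], [0.0, -0.0, -1.0]]
wrist_force: [1.1, -0.7, -0.1]
gripper_width: 0.383
gripper_force: 30.0
```

Request:
drive_tool:
  steps: [0, 0, 0.1155, 0, 0, 0, 0, 0, 0, 0.1155, 0, 0, 0, 0, 0, 0, 0.1155, 0, 0, 0, 0, 0, 0, 0.1155, 0, 0, 0, 0, 0, 0, 0.1155, 0, 0, 0, 0, 0, 0, 0.1155, 0, 0, 0, 0, 0, 0, 0.1155, 0, 0, 0, 0, 0, 0, 0.1155, 0, 0, 0, 0, 0, 0, 0, 0, 0, 0, 0, 0, 0, 0, 0, 0, 0, 0]

```text
time_s: 15.8
tcp_pos: [0.4415, -0.0571, 0.1777]
ee_rot: [[0.925, -0.379, -0.001], [-0.379, -0.925, 0.0], [-0.001, 0.0, -1.0]]
wrist_force: [-0.6, 0.1, 0.5]
gripper_width: 0.382
gripper_force: 30.0
```

```bash
python3 - <<'E'
from h import *
w,i=snap("s3"); s=sled("s3",dict(A=[.5145,-.0876,-22.4]),"s3o")
q=s["A"];plan(q[0],q[1],.0665,q[2],5)
E
```

```text
A [  0.5144  -0.0882 -21.6243] err 4493/11955 grey 129 191
t 15.85 tcp [ 0.4416 -0.0571  0.1778] xyaw -22.28 j6 54.1 w 0.378 | turnz -0.0114 shift [0.0791 0.002  0.1113] row/5 [0.0158 0.0004 0.0223]
```

Request:
drive_tool:
  steps: [0, 0, 0, 0.0198, 0.0001, 0.015, 0, 0, 0, 0, 0.0198, 0.0001, 0.015, 0, 0, 0, 0, 0.0197, 0.0001, 0.02, 0, 0, 0, 0, 0.0197, 0.0002, 0.02, 0, 0, 0, 0, 0, 0, 0.02, 0, 0, 0, 0, 0, 0, 0.021, 0, 0, 0, 0, 0, 0, 0, 0, 0, 0, 0, 0, 0, 0, 0]

```text
time_s: 16.52
tcp_pos: [0.5139, -0.088, 0.0662]
ee_rot: [[0.925, -0.38, -0.003], [-0.38, -0.925, -0.001], [-0.003, 0.002, -1.0]]
wrist_force: [0.5, -0.2, 0.0]
gripper_width: 0.38
gripper_force: 30.0
```

```bash
python3 - <<'E'
from h import *
plan(.5145,-.0876,.0345,-22.3,4)
E
```

```text
t 16.52 tcp [ 0.5139 -0.088   0.0662] xyaw -22.35 j6 59.5 w 0.38 | turnz -0.0009 shift [ 0.0004 -0.0006  0.0317] row/4 [ 0.0001 -0.0001  0.0079]
```

Request:
drive_tool:
  steps: [0, 0, 0, 0.0003, -0.0003, 0.012, 0, 0, 0, 0, 0, 0, 0.01, 0, 0, 0, 0, 0, 0, 0.006, 0, 0, 0, 0, 0, 0, 0.0035, 0, 0, 0, 0, 0, 0, 0, 0, 0, 0, 0, 0, 0, 0, 0]

```text
time_s: 17.02
tcp_pos: [0.5155, -0.0875, 0.0362]
ee_rot: [[0.925, -0.381, 0.001], [-0.381, -0.925, 0.0], [0.001, -0.001, -1.0]]
wrist_force: [-0.5, 0.2, 1.4]
gripper_width: 0.38
gripper_force: 30.0
```

Request:
drive_tool:
  steps: [0, 0, 0, 0, 0, 0, 0.53, 0, 0, 0, 0, 0, 0, 0.53, 0, 0, 0, 0, 0, 0, 0.53, 0, 0, 0, 0, 0, -0.01, 0.53, 0, 0, 0, 0, 0, -0.02, 0.53, 0, 0, 0, -0.02, 0, -0.03, 0.53, 0, 0, 0, -0.02, 0, -0.03, 0.53, 0, 0, 0, -0.02, 0, -0.03, 0.5, 0, 0, 0, -0.02, 0, -0.03, 0.5, 0, 0, 0, 0, 0, 0, 0.5]

```text
time_s: 17.85
tcp_pos: [0.4415, -0.0564, 0.1921]
ee_rot: [[0.925, -0.38, 0.012], [-0.38, -0.925, 0.002], [0.01, -0.006, -1.0]]
wrist_force: [-0.5, 0.8, 0.6]
gripper_width: 0.504
gripper_force: 0.0
```

```bash
python3 - <<'E'
from h import *
w,i=snap("s4"); s=sled("s4",dict(A=[.5145,-.0876,-22.4]),"s4o");q=s["A"]
cv2.imwrite("pics/s4c.png",i[:260,130:430])
a=np.radians(q[2]);plan(q[0]-.078*np.cos(a),q[1]-.078*np.sin(a),.07,q[2],5)
E
```

```text
A [  0.5147  -0.0876 -23.3086] err 6106/10849 grey 156 190
t 17.9 tcp [ 0.4417 -0.0565  0.1897] xyaw -22.34 j6 53.9 w 0.505 | turnz 0.0169 shift [ 0.0013 -0.0004  0.1197] row/5 [ 0.0003 -0.0001  0.0239]
```

View pics/s4c.png

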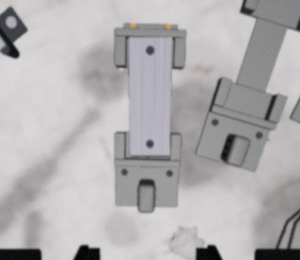

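Request:
drive_tool:
  steps: [0, 0, 0, 0.0013, 0.001, 0.03, 0.4, 0, 0, 0, 0, 0, 0.03, 0.4, 0, 0, 0, 0, 0, 0.03, 0.4, 0, 0, 0, 0, 0, 0.02, 0.4, 0, 0, 0, 0, 0, 0.01, 0.4, 0, 0, 0, 0, 0, 0, 0.4, 0, 0, 0, 0, 0, 0, 0.4]

```text
time_s: 18.48
tcp_pos: [0.4417, -0.0588, 0.0649]
ee_rot: [[0.924, -0.382, -0.002], [-0.382, -0.924, -0.001], [-0.002, 0.001, -1.0]]
wrist_force: [0.2, -0.1, 0.9]
gripper_width: 0.398
gripper_force: 0.0
```

```bash
python3 - <<'E'
from h import *
plan(.4424,-.0581,.028,-22.3,4)
E
```

```text
t 18.48 tcp [ 0.4417 -0.0588  0.0649] xyaw -22.43 j6 54.1 w 0.398 | turnz -0.0023 shift [ 0.0004 -0.0009  0.0369] row/4 [ 0.0001 -0.0002  0.0092]
```

Request:
drive_tool:
  steps: [0, 0, 0, 0, -0.0004, 0.02, 0.4, 0, 0, 0, 0, 0, 0.011, 0.4, 0, 0, 0, 0, 0, 0.005, 0.4, 0, 0, 0, 0, 0, 0, 0, 0, 0, 0, 0, 0, 0, 0, 0, 0, 0, 0, 0, 0, 0, 0, 0, 0, 0, 0, 0, 0, 0, 0, 0, 0, 0, 0, 0, 0, 0, 0, 0, 0, 0, 0]

```text
time_s: 19.23
tcp_pos: [0.4431, -0.0579, 0.0305]
ee_rot: [[0.925, -0.381, 0.002], [-0.381, -0.925, 0.0], [0.002, -0.001, -1.0]]
wrist_force: [-1.0, 1.2, 5.4]
gripper_width: 0.159
gripper_force: 30.0
```

```bash
python3 - <<'E'
from h import *
p,_=load("w4")
for n,u in dict(block=(120,190),block2=(145,195),block3=(107,250),block4=(130,258),penR=(87,241),penL=(5,213),twz=(317,190),twz2=(262,253),usb=(403,205),usb2=(385,240)).items(): print(n,at(p,u,0)[:2])
p,_=load("w3");print("pot",at(p,(553,40),.02)[:2])
plan(.4424,-.0581,.028,-22.3,4);print(r.sense()["gripper_force"])
E
```

```text
block [0.3787 0.0664]
block2 [0.3719 0.0342]
block3 [0.2947 0.0936]
block4 [0.2829 0.0632]
penR [0.3079 0.1193]
penL [0.3477 0.2237]
twz [ 0.378  -0.1925]
twz2 [ 0.2898 -0.1191]
usb [ 0.3574 -0.3072]
usb2 [ 0.3083 -0.2868]
pot [ 0.6591 -0.0878]
t 19.23 tcp [ 0.4431 -0.0579  0.0305] xyaw -22.39 j6 54.1 w 0.159 | turnz -0.0016 shift [-0.0005  0.0005  0.0025] row/4 [-0.0001  0.0001  0.0006]
29.986950480379164
```

Plate sits squarely in the pocket, and the tab is gripped. Now I drag sled A in front of bay 3.

Request:
drive_tool:
  steps: [0, 0, 0, -0.0052, -0.0022, -0.001, 0, 0, 0, 0, -0.0052, -0.0022, 0, 0, 0, 0, -0.0887, 0, 0, 0, 0, 0, 0, -0.0887, 0, 0, 0, 0, 0, 0, -0.0887, 0, 0, 0, 0, 0, 0, -0.0887, 0, 0, 0, 0, 0, 0, -0.0887, 0, 0, 0, 0, 0, 0, -0.0887, 0, 0, 0, 0, 0, 0, -0.0887, 0, 0, 0, 0]

```text
time_s: 19.98
tcp_pos: [0.4336, -0.05, 0.0305]
ee_rot: [[0.973, 0.231, -0.0], [0.231, -0.973, -0.0], [-0.0, -0.0, -1.0]]
wrist_force: [0.3, -1.7, -0.1]
gripper_width: 0.159
gripper_force: 30.0
```

Request:
drive_tool:
  steps: [0, 0, 0, -0.0004, -0.0202, 0, 0, 0, 0, 0, -0.0004, -0.0202, 0, 0, 0, 0, 0, -0.0004, -0.0202, 0, 0, 0, 0, 0, -0.0004, -0.0202, 0, 0, 0, 0, 0, -0.0004, -0.0202, 0, 0, 0, 0, 0, -0.0004, -0.0202, 0, 0, 0, 0, 0, -0.0004, -0.0202, 0, 0, 0, 0, 0, -0.0004, -0.0202, 0, 0, 0, 0, 0, 0, 0, 0, 0, 0, 0, 0, 0, 0, 0, 0]

```text
time_s: 20.82
tcp_pos: [0.3937, 0.1073, 0.0305]
ee_rot: [[0.973, 0.23, -0.0], [0.23, -0.973, 0.0], [-0.0, -0.0, -1.0]]
wrist_force: [-0.6, 0.2, -0.6]
gripper_width: 0.157
gripper_force: 30.0
```

```bash
python3 - <<'E'
from h import *
print(r.sense()["wrist_force"],r.sense()["gripper_force"])
plan(.3908,.1259,.029,13.2,4)
w,i=snap("d1");q=[.3908+.0759,.1259+.0178,13.2]
m,a,b=smask2(i,w,q);k=render(w,q,SB,m.shape);o=i.copy();o[cv2.morphologyEx(k,cv2.MORPH_GRADIENT,np.ones((2,2)))>128]=(0,0,255)
cv2.imwrite("pics/d1o.png",o[:330])
for z in(.0,):
  for u in([.6191,.0411,0],[.6038,.1067,0],[.5884,.1723,0]): print(proj(w,[u])[0])
E
```

```text
[-0.5822  0.1828 -0.5843] 29.99288704711944
t 20.82 tcp [0.3937 0.1073 0.0305] xyaw 13.3 j6 65.0 w 0.157 | turnz 0.0017 shift [ 0.0014 -0.0188  0.0015] row/4 [ 0.0004 -0.0047  0.0004]
[ 600.4335 -282.0197]
[ 410.3851 -282.3536]
[ 220.326  -282.3294]
```

View pics/d1o.png

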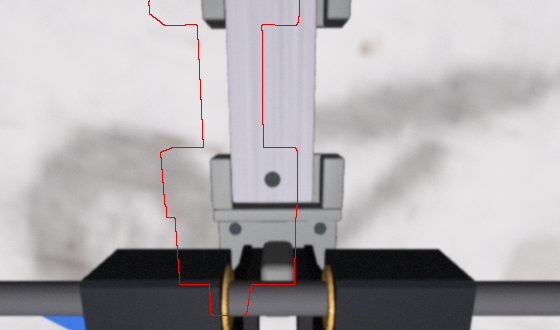

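Sled A is straight in the grip and the plate is seated. The arm stopped 19 mm short sideways, so the red prediction is offset; I correct that first.

Request:
drive_tool:
  steps: [0, 0, 0, 0.0004, -0.0095, 0, 0, 0, 0, 0, 0, -0.0093, 0, 0, 0, 0, 0, 0, 0, 0, 0, 0, 0, 0, 0, 0, 0, 0]

```text
time_s: 21.2
tcp_pos: [0.3905, 0.1253, 0.0305]
ee_rot: [[0.974, 0.228, 0.0], [0.228, -0.974, 0.0], [0.0, -0.0, -1.0]]
wrist_force: [-0.0, 1.1, -0.3]
gripper_width: 0.157
gripper_force: 30.0
```

```bash
python3 - <<'E'
from h import *
S=[r.sense()]
plan(.5125,.1545,.029,13.2,10)
w,i=snap("d2")
print(proj(w,[[.5884+t*.9736,.1723+t*.2284,.0] for t in(-.04,-.06,-.12)]))
E
```

```text
t 21.2 tcp [0.3905 0.1253 0.0305] xyaw 13.19 j6 62.5 w 0.157 | turnz -0.0002 shift [ 0.1254 -0.0006  0.0015] row/10 [ 0.0125 -0.0001  0.0002]
[[ 271.3768 -142.3615]
 [ 271.6622  -81.4855]
 [ 272.4112   78.2486]]
```

```bash
python3 - <<'E'
from h import *
w,i=load("d2");s=r.sense();R=s["ee_rot"];T=s["tcp_pos"]
g=cv2.GaussianBlur(cv2.cvtColor(i,cv2.COLOR_BGR2GRAY),(3,3),0).astype(int)
for row in(5,12,165,190,205):
    l=g[row]; d=np.diff(l); 
    L=np.argmin(d[180:240])+180; Rr=np.argmax(d[315:370])+315
    print(row,L,Rr,(L+Rr)/2)
for z in(.0,.018):
    print("tcp line",z,proj(w,[[*(T[:2]+R[:2,0]*t),z] for t in(.02,.05,.11)]).tolist())
    print("bay line",z,proj(w,[[.5125+(t-.125)*.9736,.1545+(t-.125)*.2284,z] for t in(.02,.05,.11)]).tolist())
E
```

```text
5 201 327 264.0
12 201 350 275.5
165 228 323 275.5
190 229 322 275.5
205 231 322 276.5
tcp line 0.0 [[274.5027803159563, 217.25368206766615], [274.3015431535059, 154.70152192722014], [273.8398365562055, 11.185559663763783]]
bay line 0.0 [[273.04789837692414, 216.4610655421819], [272.75373794771593, 153.83468119032474], [272.0787749127464, 10.135902380826732]]
tcp line 0.018 [[274.1410640232297, 228.74030075397783], [273.8995455240611, 159.81748733824426], [273.33666261818166, -0.8139907074099693]]
bay line 0.018 [[272.53206213696876, 227.87098355971452], [272.1796217468346, 158.85774573032086], [271.35813585967, -2.001799575493055]]
```

Request:
drive_tool:
  steps: [0, 0, 0, 0.004, -0.0012, 0, 0, 0, 0, 0, 0.009, 0, 0, 0, 0, 0, 0, 0.009, 0, 0, 0, 0, 0, 0, 0.009, 0, 0, 0, 0, 0, 0, 0.006, 0, 0, 0, 0, 0, 0, 0.006, 0, 0, 0, 0, 0, 0, 0, 0, 0, 0]

```text
time_s: 21.83
tcp_pos: [0.4333, 0.1361, 0.0305]
ee_rot: [[0.974, 0.227, 0.001], [0.227, -0.974, 0.0], [0.001, -0.0, -1.0]]
wrist_force: [0.3, -1.9, 1.1]
gripper_width: 0.156
gripper_force: 30.0
```

Request:
drive_tool:
  steps: [0, 0, 0, 0.006, 0, 0, 0, 0, 0, 0, 0.006, 0, 0, 0, 0, 0, 0, 0.006, 0, 0, 0, 0, 0, 0, 0.006, 0, 0, 0, 0, 0, 0, 0, 0, 0, 0]

```text
time_s: 22.25
tcp_pos: [0.4572, 0.1421, 0.0305]
ee_rot: [[0.974, 0.227, 0.002], [0.227, -0.974, 0.001], [0.003, -0.001, -1.0]]
wrist_force: [1.4, -1.1, -0.2]
gripper_width: 0.158
gripper_force: 30.0
```

```bash
python3 - <<'E'
from h import *
s=r.sense();print(s["ee_rot"][:,:2].T@s["wrist_force"],s["moment"])
plan(.5125,.1545,.029,13.2,10)
E
```

```text
[1.1198 1.3579] [-0.2717 -0.3084  0.0141]
t 22.25 tcp [0.4572 0.1421 0.0305] xyaw 13.15 j6 66.3 w 0.158 | turnz -0.001 shift [0.0567 0.0006 0.0015] row/10 [0.0057 0.0001 0.0001]
```

Request:
drive_tool:
  steps: [0, 0, 0, 0.006, 0, 0, 0, 0, 0, 0, 0.007, 0, 0, 0, 0, 0, 0, 0.008, 0, 0, 0, 0, 0, 0, 0.008, 0, 0, 0, 0, 0, 0, 0.008, 0, 0, 0, 0, 0, 0, 0.008, 0, 0, 0, 0, 0, 0, 0.006, 0, 0, 0, 0, 0, 0, 0, 0, 0, 0, 0, 0, 0, 0, 0, 0, 0]

```text
time_s: 23.0
tcp_pos: [0.5052, 0.1527, 0.0305]
ee_rot: [[0.974, 0.227, 0.0], [0.227, -0.974, -0.0], [-0.0, 0.0, -1.0]]
wrist_force: [-0.6, -2.0, 2.3]
gripper_width: 0.159
gripper_force: 30.0
```

```bash
python3 - <<'E'
from h import *
s=r.sense();print(s["ee_rot"][:,:2].T@s["wrist_force"],s["moment"])
plan(.5125,.1545,.029,13.2,10)
E
```

```text
[-1.068   1.8098] [-0.6787  0.26   -0.0457]
t 23.0 tcp [0.5052 0.1527 0.0305] xyaw 13.13 j6 68.7 w 0.159 | turnz -0.0013 shift [ 0.0075 -0.0001  0.0015] row/10 [ 0.0008 -0.      0.0001]
```

Now push in small steps until the end stop resists.

Request:
drive_tool:
  steps: [0, 0, 0, 0.002, 0, 0, 0, 0, 0, 0, 0.002, 0, 0, 0, 0, 0, 0, 0.002, 0, 0, 0, 0, 0, 0, 0.001, 0, 0, 0, 0, 0, 0, 0, 0, 0, 0, 0, 0, 0, 0, 0, 0, 0]

```text
time_s: 23.5
tcp_pos: [0.5102, 0.1537, 0.0305]
ee_rot: [[0.974, 0.227, -0.003], [0.227, -0.974, -0.002], [-0.003, 0.001, -1.0]]
wrist_force: [-5.5, -1.0, 5.9]
gripper_width: 0.156
gripper_force: 30.0
```

Request:
drive_tool:
  steps: [0, 0, 0, 0.0015, 0, 0, 0, 0, 0, 0, 0.0015, 0, 0, 0, 0, 0, 0, 0, 0, 0, 0, 0, 0, 0, 0, 0, 0, 0]

```text
time_s: 23.83
tcp_pos: [0.5131, 0.1544, 0.0305]
ee_rot: [[0.974, 0.227, -0.003], [0.227, -0.974, -0.001], [-0.003, 0.001, -1.0]]
wrist_force: [-4.9, -0.9, 6.6]
gripper_width: 0.156
gripper_force: 30.0
```

Request:
drive_tool:
  steps: [0, 0, 0, 0.0015, 0, 0, 0, 0, 0, 0, 0.001, 0, 0, 0, 0, 0, 0, 0, 0, 0, 0, 0, 0, 0, 0, 0, 0, 0]

```text
time_s: 24.17
tcp_pos: [0.5142, 0.1546, 0.0305]
ee_rot: [[0.974, 0.227, -0.006], [0.227, -0.974, -0.003], [-0.006, 0.001, -1.0]]
wrist_force: [-9.3, -0.4, 9.2]
gripper_width: 0.158
gripper_force: 30.0
```

Request:
drive_tool:
  steps: [0, 0, 0, 0.0015, 0, 0, 0, 0, 0, 0, 0.0005, 0, 0, 0, 0, 0, 0, 0, 0, 0, 0, 0, 0, 0, 0, 0, 0, 0]

```text
time_s: 24.5
tcp_pos: [0.5143, 0.1546, 0.0304]
ee_rot: [[0.974, 0.227, -0.009], [0.226, -0.974, -0.004], [-0.01, 0.002, -1.0]]
wrist_force: [-14.4, 0.9, 12.8]
gripper_width: 0.16
gripper_force: 30.0
```

Request:
drive_tool:
  steps: [0, 0, 0, -0.001, 0, 0, 0, 0, 0, 0, -0.0007, 0, 0, 0, 0, 0, 0, 0, 0, 0, 0, 0, 0, 0, 0, 0, 0, 0.4, 0, 0, 0, 0, 0, 0, 0.4, 0, 0, 0, 0, 0, 0, 0.4, 0, 0, 0, 0, 0, -0.015, 0.4, 0, 0, 0, 0, 0, -0.03, 0.4, 0, 0, 0, -0.015, 0, -0.04, 0.6, 0, 0, 0, -0.015, 0, -0.04, 0.6]

```text
time_s: 25.33
tcp_pos: [0.4892, 0.1492, 0.154]
ee_rot: [[0.974, 0.227, -0.001], [0.227, -0.974, -0.001], [-0.001, 0.001, -1.0]]
wrist_force: [-0.1, 0.9, -0.3]
gripper_width: 0.475
gripper_force: 0.0
```

Request:
drive_tool:
  steps: [0, 0, 0, -0.025, 0, -0.025, 0.62, 0, 0, 0, -0.025, 0, 0, 0.62, 0, 0, 0, 0, 0, 0, 0.62, 0, 0, 0, 0, 0, 0, 0.62]

```text
time_s: 25.67
tcp_pos: [0.4401, 0.1379, 0.1793]
ee_rot: [[0.974, 0.228, 0.002], [0.228, -0.974, 0.002], [0.003, -0.001, -1.0]]
wrist_force: [-0.4, 0.5, 0.4]
gripper_width: 0.617
gripper_force: 0.0
```

```bash
python3 - <<'E'
from h import *
w,i=snap("h1")
t=top(w,i,.0285,.45,.68,.0,.25,3000);cv2.imwrite("pics/h1t.png",t)
# sled tail position: tail corners via fit on tail only boxes
T=[(-92,-54,28,0,4),(-90,-66,7,4,36)]
g=cv2.GaussianBlur(cv2.cvtColor(i,cv2.COLOR_BGR2GRAY),(3,3),0)
q0=[.590,.1725,13.2];m=((g<165)*255).astype(np.uint8);h=cv2.cvtColor(i,cv2.COLOR_BGR2HSV);m[h[...,1]>90]=0
print(fit(w,m,q0,T))
plan(.5356,.3790,.12,32.2,6)
E
```

```text
(array([ 0.5994,  0.1733, 13.1422]), np.float64(1364.0745098039215), np.int64(3845))
t 25.72 tcp [0.4408 0.1381 0.1789] xyaw 13.17 j6 65.5 w 0.615 | turnz -0.3321 shift [ 0.2086 -0.1533  0.0589] row/6 [ 0.0348 -0.0255  0.0098]
```

View pics/h1t.png

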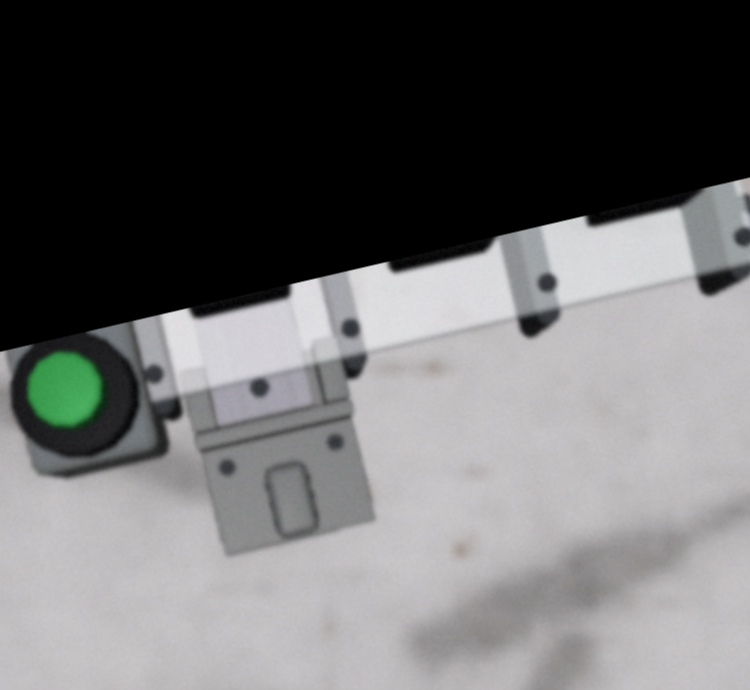

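Sled A is in bay 3, plate in place (screw at (260,387)) and its tail square to the rack. Next: cell c1.

Request:
drive_tool:
  steps: [0, 0, -0.1107, 0, 0, 0, 0.62, 0, 0, -0.1107, 0, 0, 0, 0.62, 0, 0, -0.1107, 0, 0, 0, 0.62, 0, 0, 0, 0.0348, -0.0255, 0.0098, 0.62, 0, 0, 0, 0.0348, -0.0255, 0.0098, 0.62, 0, 0, 0, 0.0348, -0.0255, 0.0098, 0.62, 0, 0, 0, 0.0348, -0.0255, 0.0098, 0.62, 0, 0, 0, 0.0348, -0.0255, 0.0098, 0.62, 0, 0, 0, 0.0348, -0.0255, 0.0098, 0.62, 0, 0, 0, 0, 0, 0, 0.62]

```text
time_s: 26.55
tcp_pos: [0.5325, 0.3703, 0.1175]
ee_rot: [[0.845, 0.535, -0.001], [0.535, -0.845, -0.002], [-0.002, 0.001, -1.0]]
wrist_force: [0.9, 0.0, 0.1]
gripper_width: 0.618
gripper_force: 0.0
```

```bash
python3 - <<'E'
from h import *
w,_=load("h1")
for u in((228,553),(373,520)):
    px=proj(w,[[.68-u[1]/3000,.25-u[0]/3000,.0285]])[0];P=at(w,px,.002)[:2];print("tail",P)
    d=P-[.5884,.1723];print("along home",d@[.9736,.2284],"lat",d@[-.2284,.9736])
plan(.5356,.3790,.0215,32.2,6)
E
```

```text
tail [0.4945 0.176 ]
along home -0.0906032303269471 lat 0.0250283118714164
tail [0.5065 0.1233]
along home -0.09096256443693654 lat -0.028991388926433864
t 26.55 tcp [0.5325 0.3703 0.1175] xyaw 32.37 j6 73.2 w 0.618 | turnz 0.003 shift [ 0.0073 -0.0057  0.096 ] row/6 [ 0.0012 -0.001   0.016 ]
```

Request:
drive_tool:
  steps: [0, 0, 0, 0.0073, -0.0057, 0.024, 0.62, 0, 0, 0, 0, 0, 0.024, 0.62, 0, 0, 0, 0, 0, 0.02, 0.62, 0, 0, 0, 0, 0, 0, 0.62, 0, 0, 0, 0, 0, 0, 0.62]

```text
time_s: 26.97
tcp_pos: [0.5333, 0.3726, 0.0529]
ee_rot: [[0.846, 0.532, -0.002], [0.532, -0.846, -0.003], [-0.004, 0.002, -1.0]]
wrist_force: [0.2, -0.1, 0.8]
gripper_width: 0.616
gripper_force: 0.0
```

```bash
python3 - <<'E'
from h import *
plan(.5356,.3790,.0215,32.2,6)
E
```

```text
t 26.97 tcp [0.5333 0.3726 0.0529] xyaw 32.17 j6 73.0 w 0.616 | turnz -0.0005 shift [ 0.0054 -0.0042  0.0314] row/6 [ 0.0009 -0.0007  0.0052]
```

Request:
drive_tool:
  steps: [0, 0, 0, 0.0027, -0.0021, 0, 0.62, 0, 0, 0, 0.0027, -0.0021, 0, 0.62, 0, 0, 0, 0, 0, 0, 0.62, 0, 0, 0, 0, 0, 0, 0.62]

```text
time_s: 27.3
tcp_pos: [0.5362, 0.3804, 0.0566]
ee_rot: [[0.846, 0.533, 0.002], [0.533, -0.846, 0.002], [0.003, -0.001, -1.0]]
wrist_force: [-0.3, -0.6, -0.0]
gripper_width: 0.616
gripper_force: 0.0
```

```bash
python3 - <<'E'
from h import *
plan(.5356,.3790,.0215,32.2,6);print(r.sense()["joints"])
E
```

```text
t 27.3 tcp [0.5362 0.3804 0.0566] xyaw 32.18 j6 72.7 w 0.616 | turnz -0.0003 shift [-0.0012  0.0009  0.0351] row/6 [-0.0002  0.0001  0.0058]
[ 49.4267  34.7555  -6.9616   0.011  -48.1293  72.7497]
```

Request:
drive_tool:
  steps: [0, 0, 0, -0.0006, 0.0005, 0.012, 0.62, 0, 0, 0, 0, 0, 0.012, 0.62, 0, 0, 0, 0, 0, 0.008, 0.62, 0, 0, 0, 0, 0, 0, 0.62, 0, 0, 0, 0, 0, 0, 0.62]

```text
time_s: 27.72
tcp_pos: [0.5349, 0.3783, 0.0219]
ee_rot: [[0.846, 0.533, -0.002], [0.533, -0.846, -0.002], [-0.002, 0.001, -1.0]]
wrist_force: [1.4, 0.2, 0.9]
gripper_width: 0.621
gripper_force: 0.0
```

```bash
python3 - <<'E'
from h import *
plan(.5356,.3790,.0215,32.2,6)
E
```

```text
t 27.72 tcp [0.5349 0.3783 0.0219] xyaw 32.17 j6 72.8 w 0.621 | turnz -0.0004 shift [ 0.001  -0.0002  0.0004] row/6 [ 0.0002 -0.      0.0001]
```

Request:
drive_tool:
  steps: [0, 0, 0, 0, 0, 0, 0, 0, 0, 0, 0, 0, 0, 0, 0, 0, 0, 0, 0, 0, 0, 0, 0, 0, 0, 0, 0, 0, 0, 0, 0, 0, 0, 0, 0, 0, 0, 0, 0, 0, -0.02, 0, 0, 0, 0, 0, 0, -0.03, 0, 0, 0, 0, 0, 0, -0.035, 0, 0, 0, 0, 0, 0, -0.035, 0, 0, 0, 0, 0, 0, -0.035, 0]

```text
time_s: 28.55
tcp_pos: [0.5349, 0.3785, 0.1797]
ee_rot: [[0.846, 0.532, -0.0], [0.532, -0.846, -0.0], [-0.001, 0.0, -1.0]]
wrist_force: [0.9, 0.6, -0.3]
gripper_width: 0.383
gripper_force: 30.0
```

Request:
drive_tool:
  steps: [0, 0, 0, -0.0217, 0.0244, 0, 0, 0, 0, 0, -0.0217, 0.0244, 0, 0, 0, 0, 0, -0.0217, 0.0244, 0, 0, 0, 0, 0, -0.0217, 0.0244, 0, 0, 0, 0, 0, -0.0217, 0.0244, 0, 0, 0, 0, 0, -0.0217, 0.0244, 0, 0, 0, 0, 0, -0.0217, 0.0244, 0, 0, 0, 0, 0, -0.0217, 0.0244, 0, 0]

```text
time_s: 29.22
tcp_pos: [0.4915, 0.1197, 0.1784]
ee_rot: [[0.846, 0.533, 0.0], [0.533, -0.846, 0.0], [0.0, -0.0, -1.0]]
wrist_force: [1.3, -0.1, -0.2]
gripper_width: 0.383
gripper_force: 30.0
```

Request:
drive_tool:
  steps: [0, 0, 0, -0.0217, 0.0244, 0, 0, 0, 0, 0, -0.0217, 0.0244, 0, 0, 0, 0, 0, -0.0217, 0.0244, 0, 0, 0, 0, 0, -0.0217, 0.0244, 0, 0, 0, 0, 0, -0.0217, 0.0244, 0, 0, 0, 0, 0, -0.0217, 0.0244, 0, 0, 0, 0, 0, -0.0217, 0.0244, 0, 0, 0, 0, 0, -0.0217, 0.0244, 0, 0]

```text
time_s: 29.88
tcp_pos: [0.4485, -0.1379, 0.1785]
ee_rot: [[0.846, 0.533, 0.001], [0.533, -0.846, 0.0], [0.001, 0.0, -1.0]]
wrist_force: [1.3, 0.4, -0.2]
gripper_width: 0.38
gripper_force: 30.0
```

Request:
drive_tool:
  steps: [0, 0, 0.1126, 0, 0, 0, 0, 0, 0, 0.1126, 0, 0, 0, 0, 0, 0, 0.1126, 0, 0, 0, 0, 0, 0, 0.1126, 0, 0, 0, 0, 0, 0, 0.1126, 0, 0, 0, 0, 0, 0, 0.1126, 0, 0, 0, 0, 0, 0, 0.1126, 0, 0, 0, 0, 0, 0, 0.1126, 0, 0, 0, 0, 0, 0, 0.1126, 0, 0, 0, 0, 0, 0, 0.1126, 0, 0, 0, 0]

```text
time_s: 30.72
tcp_pos: [0.449, -0.1364, 0.1783]
ee_rot: [[0.842, -0.54, 0.0], [-0.54, -0.842, 0.0], [0.0, -0.0, -1.0]]
wrist_force: [0.0, 0.5, -0.6]
gripper_width: 0.379
gripper_force: 30.0
```

Request:
drive_tool:
  steps: [0, 0, 0.1126, 0, 0, 0, 0, 0, 0, 0, 0, 0, 0, 0, 0, 0, 0, 0, 0, 0, 0]

```text
time_s: 30.97
tcp_pos: [0.4491, -0.1364, 0.1783]
ee_rot: [[0.781, -0.624, 0.0], [-0.624, -0.781, 0.0], [0.0, -0.0, -1.0]]
wrist_force: [0.2, 0.1, -0.6]
gripper_width: 0.383
gripper_force: 30.0
```

```bash
python3 - <<'E'
from h import *
w,i=snap("s5"); s=sled("s5",dict(B=[.5129,-.1862,-38.8],C=[.5018,-.2787,-44.1]),"s5o")
q=s["B"];plan(q[0],q[1],.0665,q[2],5)
E
```

```text
B [  0.5127  -0.1864 -38.6505] err 3101/11934 grey 167 203
C [  0.501   -0.279  -44.9403] err 792/9074 grey 164 214
t 31.02 tcp [ 0.4491 -0.1364  0.1783] xyaw -38.64 j6 48.4 w 0.38 | turnz 0.0001 shift [ 0.0808 -0.0007  0.1118] row/5 [ 0.0162 -0.0001  0.0224]
```

Request:
drive_tool:
  steps: [0, 0, 0, 0.0202, -0.0002, 0.015, 0, 0, 0, 0, 0.0202, -0.0002, 0.015, 0, 0, 0, 0, 0.0202, -0.0002, 0.02, 0, 0, 0, 0, 0.0202, 0, 0.02, 0, 0, 0, 0, 0, 0, 0.02, 0, 0, 0, 0, 0, 0, 0.021, 0, 0, 0, 0, 0, 0, 0, 0, 0, 0, 0, 0, 0, 0, 0]

```text
time_s: 31.68
tcp_pos: [0.5119, -0.1867, 0.0664]
ee_rot: [[0.78, -0.625, -0.003], [-0.625, -0.78, -0.0], [-0.002, 0.002, -1.0]]
wrist_force: [-0.1, 0.1, -0.6]
gripper_width: 0.382
gripper_force: 30.0
```

```bash
cat >> h.py <<'E'
def head(n):
    _,i=load(n);h=cv2.cvtColor(i,cv2.COLOR_BGR2HSV);m=(h[...,0]<22)&(h[...,1]>120)&(h[...,2]>100);m[:140]=0;m[245:]=0;m[:,:200]=0;m[:,360:]=0
    y,x=np.nonzero(m);print(n,"head rows",np.percentile(y,[1,99]),"cols",np.percentile(x,[1,99]))
E
python3 - <<'E'
from h import *
head("s1");head("s5")
plan(.5128,-.1863,.0265,-38.6,4)
E
```

```text
s1 head rows [174. 194.] cols [241. 314.]
s5 head rows [169. 190.] cols [241. 314.]
t 31.68 tcp [ 0.5119 -0.1867  0.0664] xyaw -38.71 j6 54.2 w 0.382 | turnz -0.002 shift [ 0.0005 -0.0008  0.0399] row/4 [ 0.0001 -0.0002  0.01  ]
```

Request:
drive_tool:
  steps: [0, 0, 0, -0.0005, -0.0004, 0.013, 0, 0, 0, 0, 0, 0, 0.013, 0, 0, 0, 0, 0, 0, 0.008, 0, 0, 0, 0, 0, 0, 0.0055, 0, 0, 0, 0, 0, 0, 0, 0, 0, 0, 0, 0, 0, 0, 0]

```text
time_s: 32.18
tcp_pos: [0.513, -0.186, 0.0285]
ee_rot: [[0.78, -0.626, 0.001], [-0.626, -0.78, -0.0], [0.001, -0.001, -1.0]]
wrist_force: [0.1, -0.1, -0.6]
gripper_width: 0.382
gripper_force: 30.0
```

Request:
drive_tool:
  steps: [0, 0, 0, 0, 0, 0, 0.53, 0, 0, 0, 0, 0, 0, 0.53, 0, 0, 0, 0, 0, 0, 0.53, 0, 0, 0, 0, 0, -0.01, 0.53, 0, 0, 0, 0, 0, -0.02, 0.53, 0, 0, 0, -0.02, 0, -0.03, 0.53, 0, 0, 0, -0.02, 0, -0.03, 0.53, 0, 0, 0, -0.02, 0, -0.03, 0.6, 0, 0, 0, -0.02, 0, -0.03, 0.6, 0, 0, 0, 0, 0, 0, 0.6]

```text
time_s: 33.02
tcp_pos: [0.451, -0.135, 0.1846]
ee_rot: [[0.781, -0.625, 0.012], [-0.625, -0.781, -0.0], [0.01, -0.007, -1.0]]
wrist_force: [1.0, 0.4, -1.4]
gripper_width: 0.589
gripper_force: 0.0
```

```bash
cat >> h.py <<'E'
def cellin(n,q,z0=.004):
    """cell/plate position in the sled frame, from the top-down warp at its top"""
    p,i=load(n);z=z0+.008;B=(q[0]-.08,q[0]+.08,q[1]-.08,q[1]+.08);t=top(p,i,z,*B,3000)
    h=cv2.cvtColor(cv2.GaussianBlur(t,(7,7),0),cv2.COLOR_BGR2HSV)
    m=((h[...,2]<95)|((h[...,0]<22)&(h[...,1]>110))) if z0<.006 else ((h[...,0]>108)&(h[...,0]<142)&(h[...,1]>10)&(h[...,2]>125))
    m=cv2.morphologyEx(cv2.morphologyEx(m.astype(np.uint8),cv2.MORPH_OPEN,np.ones((25,25))),cv2.MORPH_CLOSE,np.ones((25,25)))
    c=max(cv2.findContours(m,0,1)[0],key=cv2.contourArea);(u,v),(a,b),an=cv2.minAreaRect(c);Q=cv2.boxPoints(((u,v),(a,b),an))
    e=Q[1]-Q[0] if np.linalg.norm(Q[1]-Q[0])>np.linalg.norm(Q[2]-Q[1]) else Q[2]-Q[1]
    e=np.array([-e[1],-e[0]]);e*=np.sign(e[0]);yaw=np.degrees(np.arctan2(e[1],e[0]))
    d=np.array([B[1]-v/3000,B[3]-u/3000])-q[:2];A=np.radians(q[2]);c,s=np.cos(A),np.sin(A)
    print(n,"in sled: x %.1f y %.1f mm, rel yaw %.1f, size %.0f x %.0f"%((c*d[0]+s*d[1])*1e3,(-s*d[0]+c*d[1])*1e3,yaw-q[2],max(a,b)/3,min(a,b)/3))
E
python3 - <<'E'
from h import *
w,i=snap("s6");s=sled("s6",dict(B=[.5128,-.1863,-38.6]))
cellin("s2",[.5145,-.0877,-22.4]);cellin("s4",[.5145,-.0877,-22.4],.012)
cellin("s6",[.5128,-.1863,-38.6])
print(r.sense()["tcp_pos"]);plan(.405,.389,.18,28.8)
E
```

```text
B [  0.513   -0.1856 -38.9859] err 3440/11401 grey 117 183
s2 in sled: x -1.0 y -1.2 mm, rel yaw 0.2, size 94 x 35
s4 in sled: x 1.7 y -0.9 mm, rel yaw 0.0, size 92 x 34
s6 in sled: x 1.9 y -1.8 mm, rel yaw -0.1, size 92 x 36
[ 0.451  -0.1352  0.1822]
t 33.07 tcp [ 0.451  -0.1352  0.1822] xyaw -38.69 j6 48.1 w 0.591 | turnz -1.1779 shift [ 0.2122 -0.4816  0.0022] row/10 [ 0.0212 -0.0482  0.0002]
```

Request:
drive_tool:
  steps: [0, 0, -0.1178, 0, 0, 0, 0.62, 0, 0, -0.1178, 0, 0, 0, 0.62, 0, 0, -0.1178, 0, 0, 0, 0.62, 0, 0, -0.1178, 0, 0, 0, 0.62, 0, 0, -0.1178, 0, 0, 0, 0.62, 0, 0, -0.1178, 0, 0, 0, 0.62, 0, 0, -0.1178, 0, 0, 0, 0.62, 0, 0, -0.1178, 0, 0, 0, 0.62, 0, 0, -0.1178, 0, 0, 0, 0.62, 0, 0, -0.1178, 0, 0, 0, 0.62]

```text
time_s: 33.9
tcp_pos: [0.4499, -0.1361, 0.1772]
ee_rot: [[0.875, 0.485, -0.002], [0.485, -0.875, 0.0], [-0.001, -0.001, -1.0]]
wrist_force: [-0.2, 0.2, 0.1]
gripper_width: 0.62
gripper_force: 0.0
```

Request:
drive_tool:
  steps: [0, 0, 0, 0.0133, -0.0301, 0.005, 0.62, 0, 0, 0, 0.0133, -0.0301, 0.005, 0.62, 0, 0, 0, 0.0133, -0.0301, 0.005, 0.62, 0, 0, 0, 0.0133, -0.0301, 0.005, 0.62, 0, 0, 0, 0.0133, -0.0301, 0.005, 0.62, 0, 0, 0, 0.0133, -0.0301, 0.005, 0.62, 0, 0, 0, 0.0133, -0.0301, 0.005, 0.62, 0, 0, 0, 0.0133, -0.0301, 0.005, 0.62]

```text
time_s: 34.57
tcp_pos: [0.4274, 0.1278, 0.1372]
ee_rot: [[0.877, 0.48, -0.001], [0.48, -0.877, -0.001], [-0.001, 0.0, -1.0]]
wrist_force: [0.7, -0.7, -0.6]
gripper_width: 0.618
gripper_force: 0.0
```

Request:
drive_tool:
  steps: [0, 0, 0, 0.0133, -0.0301, 0.005, 0.62, 0, 0, 0, 0.0133, -0.0301, 0.005, 0.62, 0, 0, 0, 0.0133, -0.0301, 0.005, 0.62, 0, 0, 0, 0.0133, -0.0301, 0.005, 0.62, 0, 0, 0, 0.0133, -0.0301, 0.005, 0.62, 0, 0, 0, 0.0133, -0.0301, 0.005, 0.62, 0, 0, 0, 0.0133, -0.0301, 0.005, 0.62, 0, 0, 0, 0.0133, -0.0301, 0.005, 0.62, 0, 0, 0, 0, 0, 0, 0.62, 0, 0, 0, 0, 0, 0, 0.62]

```text
time_s: 35.4
tcp_pos: [0.4051, 0.3897, 0.0964]
ee_rot: [[0.876, 0.482, -0.001], [0.482, -0.876, -0.002], [-0.002, 0.001, -1.0]]
wrist_force: [0.3, -0.5, -0.6]
gripper_width: 0.621
gripper_force: 0.0
```

```bash
python3 - <<'E'
from h import *
plan(.405,.389,.0215,28.8,4)
E
```

```text
t 35.4 tcp [0.4051 0.3897 0.0964] xyaw 28.8 j6 58.4 w 0.621 | turnz -0.0 shift [-0.0004  0.0006  0.0749] row/4 [-0.0001  0.0001  0.0187]
```

Request:
drive_tool:
  steps: [0, 0, 0, 0, 0.0003, 0.024, 0.62, 0, 0, 0, 0, 0, 0.024, 0.62, 0, 0, 0, 0, 0, 0.018, 0.62, 0, 0, 0, 0, 0, 0.0085, 0.62, 0, 0, 0, 0, 0, 0, 0.62, 0, 0, 0, 0, 0, 0, 0, 0, 0, 0, 0, 0, 0, 0, 0, 0, 0, 0, 0, 0, 0, 0, 0, 0, 0, 0, 0, 0, 0, 0, 0, 0, 0, 0, 0]

```text
time_s: 36.23
tcp_pos: [0.4061, 0.3891, 0.0244]
ee_rot: [[0.877, 0.48, 0.001], [0.48, -0.877, 0.002], [0.002, -0.001, -1.0]]
wrist_force: [-0.6, -0.3, 3.2]
gripper_width: 0.382
gripper_force: 30.0
```

Request:
drive_tool:
  steps: [0, 0, 0, 0, 0, 0, 0, 0, 0, 0, 0, 0, 0, 0, 0, 0, 0, 0, 0, -0.02, 0, 0, 0, 0, 0, 0, -0.03, 0, 0, 0, 0, 0, 0, -0.035, 0, 0, 0, 0, 0, 0, -0.035, 0, 0, 0, 0, 0, 0, -0.035, 0, 0, 0, 0, 0, 0, 0, 0]

```text
time_s: 36.9
tcp_pos: [0.4083, 0.3918, 0.186]
ee_rot: [[0.876, 0.482, 0.009], [0.482, -0.876, 0.012], [0.014, -0.006, -1.0]]
wrist_force: [-0.4, 1.0, -0.2]
gripper_width: 0.379
gripper_force: 30.0
```

Request:
drive_tool:
  steps: [0, 0, 0, -0.0133, 0.0301, 0, 0, 0, 0, 0, -0.0133, 0.0301, 0, 0, 0, 0, 0, -0.0133, 0.0301, 0, 0, 0, 0, 0, -0.0133, 0.0301, 0, 0, 0, 0, 0, -0.0133, 0.0301, 0, 0, 0, 0, 0, -0.0133, 0.0301, 0, 0, 0, 0, 0, -0.0133, 0.0301, 0, 0, 0, 0, 0, -0.0133, 0.0301, 0, 0]

```text
time_s: 37.57
tcp_pos: [0.4273, 0.1246, 0.1779]
ee_rot: [[0.877, 0.48, -0.0], [0.48, -0.877, 0.0], [-0.0, -0.0, -1.0]]
wrist_force: [0.7, -0.5, -0.4]
gripper_width: 0.376
gripper_force: 30.0
```

Request:
drive_tool:
  steps: [0, 0, 0, -0.0133, 0.0301, 0, 0, 0, 0, 0, -0.0133, 0.0301, 0, 0, 0, 0, 0, -0.0133, 0.0301, 0, 0, 0, 0, 0, -0.0133, 0.0301, 0, 0, 0, 0, 0, -0.0133, 0.0301, 0, 0, 0, 0, 0, -0.0133, 0.0301, 0, 0, 0, 0, 0, -0.0133, 0.0301, 0, 0, 0, 0, 0, -0.0133, 0.0301, 0, 0]

```text
time_s: 38.23
tcp_pos: [0.4497, -0.1376, 0.1779]
ee_rot: [[0.877, 0.48, -0.0], [0.48, -0.877, 0.0], [-0.0, -0.0, -1.0]]
wrist_force: [0.8, 0.1, -0.1]
gripper_width: 0.378
gripper_force: 30.0
```

Request:
drive_tool:
  steps: [0, 0, 0.1178, 0, 0, 0, 0, 0, 0, 0.1178, 0, 0, 0, 0, 0, 0, 0.1178, 0, 0, 0, 0, 0, 0, 0.1178, 0, 0, 0, 0, 0, 0, 0.1178, 0, 0, 0, 0, 0, 0, 0.1178, 0, 0, 0, 0, 0, 0, 0.1178, 0, 0, 0, 0, 0, 0, 0.1178, 0, 0, 0, 0, 0, 0, 0.1178, 0, 0, 0, 0, 0, 0, 0.1178, 0, 0, 0, 0]

```text
time_s: 39.07
tcp_pos: [0.4498, -0.136, 0.1777]
ee_rot: [[0.776, -0.631, -0.001], [-0.631, -0.776, 0.0], [-0.001, 0.0, -1.0]]
wrist_force: [-0.7, -0.2, -0.6]
gripper_width: 0.378
gripper_force: 30.0
```

Request:
drive_tool:
  steps: [0, 0, 0, 0, 0, 0, 0, 0, 0, 0, 0, 0, 0, 0]

```text
time_s: 39.23
tcp_pos: [0.45, -0.136, 0.1778]
ee_rot: [[0.781, -0.624, -0.001], [-0.624, -0.781, 0.0], [-0.001, 0.0, -1.0]]
wrist_force: [0.4, -0.2, -0.2]
gripper_width: 0.372
gripper_force: 30.0
```

```bash
python3 - <<'E'
from h import *
w,i=snap("s7"); s=sled("s7",dict(B=[.5128,-.1863,-38.8],C=[.5018,-.2787,-44.1]))
q=s["B"];plan(.5129,-.1862,.0665,-38.7,5)
# head-end of the held plate, compare with s3
for n in("s3","s7"):
    _,im=load(n);h=cv2.cvtColor(cv2.GaussianBlur(im,(5,5),0),cv2.COLOR_BGR2HSV);m=(h[...,0]>108)&(h[...,0]<142)&(h[...,1]>9)&(h[...,2]>100)
    col=m[140:245,250:305].mean(1);print(n,140+np.argmax(col>.7),[int(x) for x in np.nonzero(m[215,200:360])[0][[0,-1]]+200])
E
```

```text
B [  0.5145  -0.1848 -41.4505] err 4396/11969 grey 128 192
C [  0.5009  -0.279  -45.0092] err 762/9123 grey 153 203
t 39.28 tcp [ 0.45   -0.136   0.1779] xyaw -38.64 j6 48.3 w 0.38 | turnz 0.0011 shift [ 0.0804 -0.0002  0.1114] row/5 [ 0.0161 -0.      0.0223]
s3 170 [241, 314]
s7 167 [240, 314]
```

Request:
drive_tool:
  steps: [0, 0, 0, 0.0197, 0, 0.015, 0, 0, 0, 0, 0.0197, 0, 0.015, 0, 0, 0, 0, 0.0197, 0, 0.02, 0, 0, 0, 0, 0.0197, 0, 0.02, 0, 0, 0, 0, 0, 0, 0.02, 0, 0, 0, 0, 0, 0, 0.015, 0, 0, 0, 0, 0, 0, 0, 0, 0, 0, 0, 0, 0, 0, 0]

```text
time_s: 39.95
tcp_pos: [0.5112, -0.1855, 0.0725]
ee_rot: [[0.78, -0.625, -0.002], [-0.625, -0.78, -0.0], [-0.002, 0.001, -1.0]]
wrist_force: [0.1, 0.3, 0.5]
gripper_width: 0.376
gripper_force: 30.0
```

```bash
python3 - <<'E'
from h import *
cellin("s7",[.5128,-.1863,-38.6]);cellin("s6",[.5128,-.1863,-38.6])
plan(.5128,-.1863,.035,-38.7,4)
E
```

```text
s7 in sled: x 2.0 y -0.8 mm, rel yaw -0.3, size 92 x 34
s6 in sled: x 1.9 y -1.8 mm, rel yaw -0.1, size 92 x 36
t 39.95 tcp [ 0.5112 -0.1855  0.0725] xyaw -38.71 j6 54.1 w 0.376 | turnz -0.0002 shift [ 0.0017 -0.0004  0.0375] row/4 [ 0.0004 -0.0001  0.0094]
```

Request:
drive_tool:
  steps: [0, 0, 0, 0.0003, -0.0002, 0.014, 0, 0, 0, 0, 0, 0, 0.012, 0, 0, 0, 0, 0, 0, 0.007, 0, 0, 0, 0, 0, 0, 0.0045, 0, 0, 0, 0, 0, 0, 0, 0, 0, 0, 0, 0, 0, 0, 0]

```text
time_s: 40.45
tcp_pos: [0.5128, -0.1855, 0.0367]
ee_rot: [[0.78, -0.626, 0.002], [-0.626, -0.78, -0.0], [0.002, -0.001, -1.0]]
wrist_force: [0.3, 0.6, -0.7]
gripper_width: 0.376
gripper_force: 30.0
```

Request:
drive_tool:
  steps: [0, 0, 0, 0, 0, 0, 0.53, 0, 0, 0, 0, 0, 0, 0.53, 0, 0, 0, 0, 0, 0, 0.53, 0, 0, 0, 0, 0, -0.01, 0.53, 0, 0, 0, 0, 0, -0.02, 0.53, 0, 0, 0, -0.02, 0, -0.03, 0.53, 0, 0, 0, -0.02, 0, -0.03, 0.53, 0, 0, 0, -0.02, 0, -0.03, 0.5, 0, 0, 0, -0.02, 0, -0.03, 0.5, 0, 0, 0, 0, 0, 0, 0.5]

```text
time_s: 41.28
tcp_pos: [0.4505, -0.1346, 0.1926]
ee_rot: [[0.781, -0.625, 0.012], [-0.625, -0.781, -0.001], [0.01, -0.007, -1.0]]
wrist_force: [-0.5, -0.2, 0.8]
gripper_width: 0.502
gripper_force: 0.0
```

Request:
drive_tool:
  steps: [0, 0, 0, 0, 0, 0, 0.45, 0, 0, 0, 0, 0, 0, 0.45]

```text
time_s: 41.45
tcp_pos: [0.4495, -0.1353, 0.1862]
ee_rot: [[0.779, -0.626, 0.001], [-0.626, -0.779, 0.0], [0.001, -0.001, -1.0]]
wrist_force: [0.2, -0.3, -0.4]
gripper_width: 0.462
gripper_force: 0.0
```

```bash
python3 - <<'E'
from h import *
w,i=snap("s8");s=sled("s8",dict(B=[.5128,-.1863,-38.7]))
cellin("s8",[.5128,-.1863,-38.7],.012)
a=np.radians(-38.7);plan(.5128-.078*np.cos(a),-.1863-.078*np.sin(a),.029,-38.7,5)
E
```

```text
B [  0.5129  -0.1866 -38.588 ] err 5922/11373 grey 156 185
s8 in sled: x 2.0 y -0.3 mm, rel yaw 0.0, size 91 x 34
t 41.5 tcp [ 0.4493 -0.1355  0.1853] xyaw -38.81 j6 48.1 w 0.456 | turnz -0.0019 shift [0.0033 0.     0.1563] row/5 [0.0007 0.     0.0313]
```

Request:
drive_tool:
  steps: [0, 0, 0, 0.0017, 0, 0.03, 0.4, 0, 0, 0, 0.0016, 0, 0.03, 0.4, 0, 0, 0, 0, 0, 0.03, 0.4, 0, 0, 0, 0, 0, 0.02, 0.4, 0, 0, 0, 0, 0, 0.01, 0.4, 0, 0, 0, 0, 0, 0, 0.4, 0, 0, 0, 0, 0, 0, 0.4]

```text
time_s: 42.08
tcp_pos: [0.4517, -0.1378, 0.0643]
ee_rot: [[0.779, -0.627, -0.004], [-0.627, -0.779, -0.0], [-0.003, 0.003, -1.0]]
wrist_force: [1.2, -0.2, 0.5]
gripper_width: 0.401
gripper_force: 0.0
```

```bash
python3 - <<'E'
from h import *
a=np.radians(-38.7);plan(.5128-.078*np.cos(a),-.1864-.078*np.sin(a),.03,-38.7,5)
E
```

```text
t 42.08 tcp [ 0.4517 -0.1378  0.0643] xyaw -38.82 j6 48.4 w 0.401 | turnz -0.0021 shift [ 0.     -0.0003  0.0343] row/5 [ 0.     -0.0001  0.0069]
```

Request:
drive_tool:
  steps: [0, 0, 0, 0, -0.0002, 0.018, 0.4, 0, 0, 0, 0, 0, 0.011, 0.4, 0, 0, 0, 0, 0, 0.005, 0.4, 0, 0, 0, 0, 0, 0, 0, 0, 0, 0, 0, 0, 0, 0, 0, 0, 0, 0, 0, 0, 0, 0, 0, 0, 0, 0, 0, 0, 0, 0, 0, 0, 0, 0, 0, 0, 0, 0, 0, 0, -0.001, 0]

```text
time_s: 42.83
tcp_pos: [0.4525, -0.1373, 0.033]
ee_rot: [[0.779, -0.627, 0.001], [-0.627, -0.779, 0.0], [0.0, -0.0, -1.0]]
wrist_force: [0.2, 0.4, -2.7]
gripper_width: 0.157
gripper_force: 30.0
```

Request:
drive_tool:
  steps: [0, 0, -0.1007, 0, 0, 0, 0, 0, 0, -0.1007, 0, 0, 0, 0, 0, 0, -0.1007, 0, 0, 0, 0, 0, 0, -0.1007, 0, 0, 0, 0, 0, 0, -0.1007, 0, 0, 0, 0, 0, 0, -0.1007, 0, 0, 0, 0, 0, 0, -0.1007, 0, 0, 0, 0, 0, 0, -0.1007, 0, 0, 0, 0, 0, 0, -0.1007, 0, 0, 0, 0, 0, 0, 0, 0, 0, 0, 0]

```text
time_s: 43.67
tcp_pos: [0.4522, -0.1372, 0.0327]
ee_rot: [[0.973, 0.229, -0.0], [0.229, -0.973, 0.0], [-0.0, -0.0, -1.0]]
wrist_force: [-0.4, 0.6, -1.9]
gripper_width: 0.157
gripper_force: 30.0
```

Request:
drive_tool:
  steps: [0, 0, 0, 0.0009, -0.0169, 0, 0, 0, 0, 0, 0.0009, -0.0169, 0, 0, 0, 0, 0, 0.0009, -0.0169, 0, 0, 0, 0, 0, 0.0009, -0.0169, 0, 0, 0, 0, 0, 0.0009, -0.0169, 0, 0, 0, 0, 0, 0.0009, -0.0169, 0, 0, 0, 0, 0, 0, 0, 0, 0]

```text
time_s: 44.25
tcp_pos: [0.4342, -0.0357, 0.0328]
ee_rot: [[0.974, 0.227, -0.0], [0.227, -0.974, 0.0], [-0.0, -0.0, -1.0]]
wrist_force: [-0.5, 0.7, -1.8]
gripper_width: 0.157
gripper_force: 30.0
```

Request:
drive_tool:
  steps: [0, 0, 0, 0.0009, -0.0169, 0, 0, 0, 0, 0, 0.0009, -0.0169, 0, 0, 0, 0, 0, 0.0009, -0.0169, 0, 0, 0, 0, 0, 0.0009, -0.0169, 0, 0, 0, 0, 0, 0.0009, -0.0169, 0, 0, 0, 0, 0, 0.0009, -0.0169, 0, 0, 0, 0, 0, 0, 0, 0, 0, 0, 0, 0, 0, 0, 0, 0]

```text
time_s: 44.92
tcp_pos: [0.4169, 0.0629, 0.0327]
ee_rot: [[0.974, 0.227, -0.0], [0.227, -0.974, 0.0], [-0.0, -0.0, -1.0]]
wrist_force: [-0.1, 0.4, -0.9]
gripper_width: 0.162
gripper_force: 30.0
```

```bash
cat >> h.py <<'E'
def lat(n,tx,ty):
    """where sled centre / bay line lie in the picture, held sled"""
    w,i=load(n);g=cv2.GaussianBlur(cv2.cvtColor(i,cv2.COLOR_BGR2GRAY),(3,3),0).astype(int)
    for row in(165,190,205):
        d=np.diff(g[row]);L=np.argmin(d[190:250])+190;Rr=np.argmax(d[305:370])+305;print(row,L,Rr,(L+Rr)/2)
    print("bay line",proj(w,[[tx+t*.9736,ty+t*.2284,.018] for t in(-.065,-.03)]).tolist())
E
python3 - <<'E'
from h import *
snap("d3");lat("d3",.5279,.0889)
plan(.5279,.0889,.03,13.2,10);s=r.sense();print(s["wrist_force"],s["gripper_force"])
E
```

```text
165 230 322 276.0
190 231 322 276.5
205 232 321 276.5
bay line [[273.55735399289034, 161.4596777694459], [273.1135956239239, 73.38859271228434]]
t 44.97 tcp [0.4169 0.0625 0.0327] xyaw 13.1 j6 72.3 w 0.156 | turnz -0.0017 shift [ 0.1141 -0.0004  0.0027] row/10 [ 0.0114 -0.      0.0003]
[-0.3518  1.8159 -1.2439] 29.999210508540273
```

Request:
drive_tool:
  steps: [0, 0, 0, 0.004, -0.0009, 0.0008, 0, 0, 0, 0, 0.008, 0, 0, 0, 0, 0, 0, 0.008, 0, 0, 0, 0, 0, 0, 0.008, 0, 0, 0, 0, 0, 0, 0.006, 0, 0, 0, 0, 0, 0, 0.006, 0, 0, 0, 0, 0, 0, 0, 0, 0, 0]

```text
time_s: 45.55
tcp_pos: [0.4542, 0.071, 0.032]
ee_rot: [[0.974, 0.226, -0.003], [0.226, -0.974, -0.002], [-0.004, 0.001, -1.0]]
wrist_force: [-0.7, 1.6, -1.1]
gripper_width: 0.159
gripper_force: 29.9
```

Request:
drive_tool:
  steps: [0, 0, 0, 0.006, 0, 0, 0, 0, 0, 0, 0.006, 0, 0, 0, 0, 0, 0, 0.006, 0, 0, 0, 0, 0, 0, 0.006, 0, 0, 0, 0, 0, 0, 0, 0, 0, 0]

```text
time_s: 45.97
tcp_pos: [0.4793, 0.0773, 0.0318]
ee_rot: [[0.974, 0.226, -0.001], [0.226, -0.974, -0.001], [-0.002, 0.001, -1.0]]
wrist_force: [-1.3, -1.4, 3.0]
gripper_width: 0.158
gripper_force: 30.0
```

Request:
drive_tool:
  steps: [0, 0, 0, 0.006, 0, 0, 0, 0, 0, 0, 0.007, 0, 0, 0, 0, 0, 0, 0.008, 0, 0, 0, 0, 0, 0, 0.008, 0, 0, 0, 0, 0, 0, 0.008, 0, 0, 0, 0, 0, 0, 0.006, 0, 0, 0, 0, 0, 0, 0, 0, 0, 0, 0, 0, 0, 0, 0, 0, 0]

```text
time_s: 46.63
tcp_pos: [0.5202, 0.0869, 0.0318]
ee_rot: [[0.974, 0.226, -0.002], [0.226, -0.974, -0.001], [-0.002, 0.001, -1.0]]
wrist_force: [-3.6, -1.0, 3.7]
gripper_width: 0.155
gripper_force: 30.0
```

```bash
python3 - <<'E'
from h import *
plan(.5279,.0889,.03,13.2,10)
E
```

```text
t 46.63 tcp [0.5202 0.0869 0.0318] xyaw 13.07 j6 76.0 w 0.155 | turnz -0.0023 shift [ 0.0079 -0.0002  0.0018] row/10 [ 0.0008 -0.      0.0002]
```

Request:
drive_tool:
  steps: [0, 0, 0, 0.003, 0, 0, 0, 0, 0, 0, 0.003, 0, 0, 0, 0, 0, 0, 0.002, 0, 0, 0, 0, 0, 0, 0, 0, 0, 0, 0, 0, 0, 0, 0, 0, 0]

```text
time_s: 47.05
tcp_pos: [0.5244, 0.0881, 0.0318]
ee_rot: [[0.974, 0.225, -0.009], [0.225, -0.974, -0.003], [-0.009, 0.001, -1.0]]
wrist_force: [-12.5, 1.6, 12.2]
gripper_width: 0.157
gripper_force: 30.0
```

Request:
drive_tool:
  steps: [0, 0, 0, 0.0015, 0, 0, 0, 0, 0, 0, 0.0015, 0, 0, 0, 0, 0, 0, 0, 0, 0, 0, 0, 0, 0, 0, 0, 0, 0]

```text
time_s: 47.38
tcp_pos: [0.5278, 0.0889, 0.0318]
ee_rot: [[0.974, 0.225, -0.008], [0.225, -0.974, -0.003], [-0.008, 0.001, -1.0]]
wrist_force: [-11.5, 2.4, 12.2]
gripper_width: 0.162
gripper_force: 30.0
```

Request:
drive_tool:
  steps: [0, 0, 0, 0.0015, 0, 0, 0, 0, 0, 0, 0.0005, 0, 0, 0, 0, 0, 0, 0, 0, 0, 0, 0, 0, 0, 0, 0, 0, 0]

```text
time_s: 47.72
tcp_pos: [0.5292, 0.0893, 0.0318]
ee_rot: [[0.974, 0.225, -0.009], [0.225, -0.974, -0.003], [-0.009, 0.001, -1.0]]
wrist_force: [-11.8, 1.9, 12.5]
gripper_width: 0.161
gripper_force: 30.0
```

Request:
drive_tool:
  steps: [0, 0, 0, 0.0015, 0, 0, 0, 0, 0, 0, 0.0005, 0, 0, 0, 0, 0, 0, 0, 0, 0, 0, 0, 0, 0, 0, 0, 0, 0]

```text
time_s: 48.05
tcp_pos: [0.5314, 0.0898, 0.0318]
ee_rot: [[0.974, 0.225, -0.009], [0.225, -0.974, -0.003], [-0.009, 0.001, -1.0]]
wrist_force: [-13.1, 1.5, 12.5]
gripper_width: 0.158
gripper_force: 30.0
```

Request:
drive_tool:
  steps: [0, 0, 0, 0.0015, 0, 0, 0, 0, 0, 0, 0.0005, 0, 0, 0, 0, 0, 0, 0, 0, 0, 0, 0, 0, 0, 0, 0, 0, 0]

```text
time_s: 48.38
tcp_pos: [0.5314, 0.0898, 0.0318]
ee_rot: [[0.974, 0.225, -0.013], [0.225, -0.974, -0.004], [-0.013, 0.001, -1.0]]
wrist_force: [-17.2, 1.3, 16.0]
gripper_width: 0.161
gripper_force: 30.0
```

Request:
drive_tool:
  steps: [0, 0, 0, -0.0015, 0, 0, 0, 0, 0, 0, -0.0015, 0, 0, 0, 0, 0, 0, 0, 0, 0, 0, 0, 0, 0, 0, 0, 0, 0.4, 0, 0, 0, 0, 0, 0, 0.4, 0, 0, 0, 0, 0, 0, 0.4, 0, 0, 0, 0, 0, -0.015, 0.4, 0, 0, 0, 0, 0, -0.03, 0.4, 0, 0, 0, -0.015, 0, -0.04, 0.6, 0, 0, 0, -0.015, 0, -0.04, 0.6]

```text
time_s: 49.22
tcp_pos: [0.5064, 0.0843, 0.1555]
ee_rot: [[0.974, 0.227, -0.0], [0.227, -0.974, -0.001], [-0.001, 0.001, -1.0]]
wrist_force: [0.5, 0.3, 0.2]
gripper_width: 0.473
gripper_force: 0.0
```

Request:
drive_tool:
  steps: [0, 0, 0, -0.025, 0, -0.025, 0.62, 0, 0, 0, -0.025, 0, 0, 0.62, 0, 0, 0, -0.025, 0, 0, 0.62, 0, 0, 0, 0, 0, 0, 0.62, 0, 0, 0, 0, 0, 0, 0.62]

```text
time_s: 49.63
tcp_pos: [0.4329, 0.0672, 0.1806]
ee_rot: [[0.974, 0.227, 0.002], [0.227, -0.974, 0.001], [0.003, -0.001, -1.0]]
wrist_force: [0.1, -0.2, -0.1]
gripper_width: 0.62
gripper_force: 0.0
```

```bash
python3 - <<'E'
from h import *
w,i=snap("h2")
g=cv2.cvtColor(cv2.GaussianBlur(i,(3,3),0),cv2.COLOR_BGR2GRAY).astype(float)
e=np.array([.9736,.2284]);n=np.array([-.2284,.9736])
def edge(h,t0,t1,l,z,sgn):
    ts=np.arange(t0,t1,.0003);P=proj(w,[[*(h+e*t+n*l),z] for t in ts])
    v=cv2.remap(g.astype(np.float32),P[:,0].astype(np.float32)[None],P[:,1].astype(np.float32)[None],1)[0]
    v=cv2.GaussianBlur(v[None],(7,1),0)[0];d=np.diff(v)*sgn;k=np.argmax(d);return ts[k],d[k]
for nm,h in(("A",[.5884,.1723]),("B",[.6038,.1067])):
    h=np.array(h)
    print(nm,"tail",[edge(h,-.11,-.08,l,.004,-1) for l in(-.02,-.012,.012,.02)],"endwall rear top",[edge(h,-.06,-.046,l,.0165,-1) for l in(-.01,.01)])
    print("   cover front",[edge(h,-.05,-.015,l,.0285,1) for l in(-.005,.005)])
plan(.561,.318,.12,29.5,8)
E
```

```text
A tail [(np.float64(-0.09140000000000033), np.float32(6.332657)), (np.float64(-0.09200000000000032), np.float32(7.628662)), (np.float64(-0.09200000000000032), np.float32(7.2586975)), (np.float64(-0.09200000000000032), np.float32(7.169922))] endwall rear top [(np.float64(-0.05519999999999997), np.float32(9.744034)), (np.float64(-0.05519999999999997), np.float32(9.516602))]
   cover front [(np.float64(-0.03469999999999992), np.float32(7.8828125)), (np.float64(-0.03469999999999992), np.float32(7.7761536))]
B tail [(np.float64(-0.09170000000000032), np.float32(6.9739227)), (np.float64(-0.09170000000000032), np.float32(7.5191345)), (np.float64(-0.09200000000000032), np.float32(7.6816406)), (np.float64(-0.09200000000000032), np.float32(7.9252167))] endwall rear top [(np.float64(-0.05549999999999997), np.float32(10.009766)), (np.float64(-0.05519999999999997), np.float32(9.715088))]
   cover front [(np.float64(-0.048499999999999995), np.float32(9.831055)), (np.float64(-0.048499999999999995), np.float32(8.4097595))]
t 49.68 tcp [0.4339 0.0676 0.1805] xyaw 13.15 j6 72.9 w 0.617 | turnz -0.2854 shift [ 0.234  -0.1553  0.0605] row/8 [ 0.0292 -0.0194  0.0076]
```

Request:
drive_tool:
  steps: [0, 0, -0.0951, 0, 0, 0, 0.62, 0, 0, -0.0951, 0, 0, 0, 0.62, 0, 0, -0.0952, 0, 0, 0, 0.62]

```text
time_s: 49.93
tcp_pos: [0.4345, 0.0678, 0.1797]
ee_rot: [[0.868, 0.496, 0.001], [0.496, -0.868, 0.0], [0.001, 0.0, -1.0]]
wrist_force: [-0.2, -0.5, -0.3]
gripper_width: 0.62
gripper_force: 0.0
```

Request:
drive_tool:
  steps: [0, 0, 0, 0.0234, -0.0155, 0.006, 0.62, 0, 0, 0, 0.0234, -0.0155, 0.006, 0.62, 0, 0, 0, 0.0234, -0.0155, 0.006, 0.62, 0, 0, 0, 0.0234, -0.0155, 0.006, 0.62, 0, 0, 0, 0.0234, -0.0155, 0.006, 0.62, 0, 0, 0, 0.0234, -0.0155, 0.006, 0.62, 0, 0, 0, 0.0234, -0.0155, 0.006, 0.62, 0, 0, 0, 0.0234, -0.0155, 0.006, 0.62, 0, 0, 0, 0.0234, -0.0155, 0.006, 0.62, 0, 0, 0, 0.0234, -0.0155, 0.006, 0.62]

```text
time_s: 50.77
tcp_pos: [0.5622, 0.3193, 0.1183]
ee_rot: [[0.871, 0.492, 0.0], [0.492, -0.871, -0.0], [-0.0, 0.0, -1.0]]
wrist_force: [0.4, -0.4, 0.1]
gripper_width: 0.621
gripper_force: 0.0
```

Request:
drive_tool:
  steps: [0, 0, 0, 0, 0, 0.02, 0.62, 0, 0, 0, 0, 0, 0.02, 0.62, 0, 0, 0, 0, 0, 0.01, 0.62, 0, 0, 0, 0, 0, 0, 0.62, 0, 0, 0, 0, 0, 0, 0.62, 0, 0, 0, 0, 0, 0, 0.62]

```text
time_s: 51.27
tcp_pos: [0.5614, 0.3178, 0.0709]
ee_rot: [[0.87, 0.492, 0.002], [0.492, -0.87, 0.001], [0.002, 0.0, -1.0]]
wrist_force: [-0.1, 0.7, 1.3]
gripper_width: 0.62
gripper_force: 0.0
```

```bash
python3 - <<'E'
from h import *
plan(.561,.318,.0215,29.5,8)
E
```

```text
t 51.27 tcp [0.5614 0.3178 0.0709] xyaw 29.49 j6 75.6 w 0.62 | turnz -0.0002 shift [-0.0003 -0.0003  0.0494] row/8 [-0.     -0.      0.0062]
```

Request:
drive_tool:
  steps: [0, 0, 0, 0, 0, 0.018, 0.62, 0, 0, 0, 0, 0, 0.015, 0.62, 0, 0, 0, 0, 0, 0.01, 0.62, 0, 0, 0, 0, 0, 0.006, 0.62, 0, 0, 0, 0, 0, 0, 0.62, 0, 0, 0, 0, 0, 0, 0, 0, 0, 0, 0, 0, 0, 0, 0, 0, 0, 0, 0, 0, 0, 0, 0, 0, 0, 0, 0, 0, 0, 0, 0, 0, 0, 0, 0]

```text
time_s: 52.1
tcp_pos: [0.5607, 0.3178, 0.0218]
ee_rot: [[0.87, 0.492, 0.001], [0.492, -0.87, 0.001], [0.002, -0.0, -1.0]]
wrist_force: [-0.2, 0.6, 1.9]
gripper_width: 0.385
gripper_force: 30.0
```

Request:
drive_tool:
  steps: [0, 0, 0, 0, 0, 0, 0, 0, 0, 0, 0, 0, 0, 0, 0, 0, 0, 0, 0, -0.02, 0, 0, 0, 0, 0, 0, -0.03, 0, 0, 0, 0, 0, 0, -0.035, 0, 0, 0, 0, 0, 0, -0.035, 0, 0, 0, 0, 0, 0, -0.035, 0, 0, 0, 0, 0, 0, 0, 0]

```text
time_s: 52.77
tcp_pos: [0.5638, 0.3196, 0.1846]
ee_rot: [[0.87, 0.493, 0.013], [0.493, -0.87, 0.008], [0.015, -0.001, -1.0]]
wrist_force: [0.6, 1.4, 0.4]
gripper_width: 0.386
gripper_force: 30.0
```

Request:
drive_tool:
  steps: [0, 0, 0, -0.023, 0.0258, 0, 0, 0, 0, 0, -0.023, 0.0258, 0, 0, 0, 0, 0, -0.023, 0.0258, 0, 0, 0, 0, 0, -0.023, 0.0258, 0, 0, 0, 0, 0, -0.023, 0.0258, 0, 0, 0, 0, 0, -0.023, 0.0258, 0, 0, 0, 0, 0, -0.023, 0.0258, 0, 0, 0, 0, 0, -0.023, 0.0258, 0, 0]

```text
time_s: 53.43
tcp_pos: [0.5007, 0.0456, 0.1755]
ee_rot: [[0.87, 0.492, -0.001], [0.492, -0.87, -0.0], [-0.001, -0.0, -1.0]]
wrist_force: [0.9, -0.4, -0.2]
gripper_width: 0.382
gripper_force: 30.0
```

Request:
drive_tool:
  steps: [0, 0, 0, -0.023, 0.0258, 0, 0, 0, 0, 0, -0.023, 0.0258, 0, 0, 0, 0, 0, -0.023, 0.0258, 0, 0, 0, 0, 0, -0.023, 0.0258, 0, 0, 0, 0, 0, -0.023, 0.0258, 0, 0, 0, 0, 0, -0.023, 0.0258, 0, 0, 0, 0, 0, -0.023, 0.0258, 0, 0, 0, 0, 0, -0.023, 0.0258, 0, 0]

```text
time_s: 54.1
tcp_pos: [0.4422, -0.2245, 0.1756]
ee_rot: [[0.87, 0.492, -0.0], [0.492, -0.87, 0.0], [-0.0, -0.0, -1.0]]
wrist_force: [1.0, -0.7, -0.3]
gripper_width: 0.384
gripper_force: 30.0
```

Request:
drive_tool:
  steps: [0, 0, 0.1179, 0, 0, 0, 0, 0, 0, 0.1179, 0, 0, 0, 0, 0, 0, 0.1179, 0, 0, 0, 0, 0, 0, 0.1179, 0, 0, 0, 0, 0, 0, 0.1179, 0, 0, 0, 0, 0, 0, 0.1179, 0, 0, 0, 0, 0, 0, 0.1179, 0, 0, 0, 0, 0, 0, 0.1179, 0, 0, 0, 0, 0, 0, 0.1179, 0, 0, 0, 0, 0, 0, 0.1179, 0, 0, 0, 0]

```text
time_s: 54.93
tcp_pos: [0.4428, -0.2229, 0.1754]
ee_rot: [[0.783, -0.621, -0.001], [-0.621, -0.783, 0.0], [-0.001, 0.0, -1.0]]
wrist_force: [-0.3, -0.7, -0.2]
gripper_width: 0.383
gripper_force: 30.0
```

Request:
drive_tool:
  steps: [0, 0, 0.1179, 0, 0, 0, 0, 0, 0, 0, 0, 0, 0, 0, 0, 0, 0, 0, 0, 0, 0]

```text
time_s: 55.18
tcp_pos: [0.4429, -0.223, 0.1756]
ee_rot: [[0.711, -0.703, -0.001], [-0.703, -0.711, 0.0], [-0.001, 0.0, -1.0]]
wrist_force: [0.2, -0.3, -1.0]
gripper_width: 0.382
gripper_force: 30.0
```

```bash
python3 - <<'E'
from h import *
w,i=snap("s9"); s=sled("s9",dict(C=[.5014,-.2788,-44.7]));head("s9")
q=s["C"];plan(q[0],q[1],.0665,q[2],5)
E
```

```text
C [  0.5013  -0.278  -44.5717] err 2939/12165 grey 166 193
s9 head rows [169. 190.] cols [241. 314.]
t 55.23 tcp [ 0.4429 -0.223   0.1756] xyaw -44.66 j6 53.3 w 0.381 | turnz -0.0016 shift [ 0.0802 -0.0018  0.1091] row/5 [ 0.016  -0.0004  0.0218]
```

Request:
drive_tool:
  steps: [0, 0, 0, 0.0198, -0.0004, 0.015, 0, 0, 0, 0, 0.0198, -0.0004, 0.015, 0, 0, 0, 0, 0.0197, -0.0004, 0.02, 0, 0, 0, 0, 0.0197, -0.0003, 0.02, 0, 0, 0, 0, 0, 0, 0.02, 0, 0, 0, 0, 0, 0, 0.02, 0, 0, 0, 0, 0, 0, 0, 0, 0, 0, 0, 0, 0, 0, 0]

```text
time_s: 55.9
tcp_pos: [0.4995, -0.2776, 0.065]
ee_rot: [[0.71, -0.704, -0.003], [-0.704, -0.71, 0.0], [-0.002, 0.002, -1.0]]
wrist_force: [-1.0, -0.3, -0.6]
gripper_width: 0.382
gripper_force: 30.0
```

```bash
python3 - <<'E'
from h import *
a=np.radians(-44.6);plan(.5013-.0015*np.cos(a),-.2785-.0015*np.sin(a),.0262,-44.6,4)
E
```

```text
t 55.9 tcp [ 0.4995 -0.2776  0.065 ] xyaw -44.74 j6 58.1 w 0.382 | turnz -0.0024 shift [ 0.0004 -0.0006  0.0388] row/4 [ 0.0001 -0.0001  0.0097]
```

Request:
drive_tool:
  steps: [0, 0, 0, 0.0003, -0.0003, 0.013, 0, 0, 0, 0, 0, 0, 0.013, 0, 0, 0, 0, 0, 0, 0.008, 0, 0, 0, 0, 0, 0, 0.0045, 0, 0, 0, 0, 0, 0, 0, 0, 0, 0, 0, 0, 0, 0, 0]

```text
time_s: 56.4
tcp_pos: [0.5012, -0.2778, 0.0282]
ee_rot: [[0.71, -0.704, 0.001], [-0.704, -0.71, -0.001], [0.001, -0.0, -1.0]]
wrist_force: [-0.9, 0.8, -0.0]
gripper_width: 0.384
gripper_force: 30.0
```

Request:
drive_tool:
  steps: [0, 0, 0, 0, 0, 0, 0.53, 0, 0, 0, 0, 0, 0, 0.53, 0, 0, 0, 0, 0, 0, 0.53, 0, 0, 0, 0, 0, -0.01, 0.53, 0, 0, 0, 0, 0, -0.02, 0.53, 0, 0, 0, -0.02, 0, -0.03, 0.53, 0, 0, 0, -0.02, 0, -0.03, 0.53, 0, 0, 0, -0.02, 0, -0.03, 0.6, 0, 0, 0, -0.02, 0, -0.03, 0.6, 0, 0, 0, 0, 0, 0, 0.6]

```text
time_s: 57.23
tcp_pos: [0.4448, -0.2207, 0.1846]
ee_rot: [[0.711, -0.703, 0.012], [-0.703, -0.711, -0.003], [0.01, -0.006, -1.0]]
wrist_force: [1.1, -0.3, -0.1]
gripper_width: 0.59
gripper_force: 0.0
```

Request:
drive_tool:
  steps: [0, 0, 0, 0, 0, 0, 0.6, 0, 0, 0, 0, 0, 0, 0.6]

```text
time_s: 57.4
tcp_pos: [0.4439, -0.2212, 0.178]
ee_rot: [[0.709, -0.705, 0.001], [-0.705, -0.709, 0.0], [0.001, -0.001, -1.0]]
wrist_force: [0.3, 0.2, -0.1]
gripper_width: 0.598
gripper_force: 0.0
```

```bash
python3 - <<'E'
from h import *
w,i=snap("s10");s=sled("s10",dict(C=[.5013,-.2785,-44.6]));cellin("s10",[.5013,-.2785,-44.6])
plan(.506,.4438,.10,30.6,10)
E
```

```text
C [  0.5017  -0.2783 -44.7771] err 2932/11959 grey 119 189
s10 in sled: x 1.9 y -0.6 mm, rel yaw -0.4, size 92 x 34
t 57.45 tcp [ 0.4437 -0.2213  0.1771] xyaw -44.84 j6 52.9 w 0.598 | turnz -1.3166 shift [ 0.3922 -0.5407  0.0771] row/10 [ 0.0392 -0.0541  0.0077]
```

Request:
drive_tool:
  steps: [0, 0, -0.1197, 0, 0, 0, 0.62, 0, 0, -0.1197, 0, 0, 0, 0.62, 0, 0, -0.1197, 0, 0, 0, 0.62, 0, 0, -0.1197, 0, 0, 0, 0.62, 0, 0, -0.1197, 0, 0, 0, 0.62, 0, 0, -0.1197, 0, 0, 0, 0.62, 0, 0, -0.1197, 0, 0, 0, 0.62, 0, 0, -0.1197, 0, 0, 0, 0.62, 0, 0, -0.1197, 0, 0, 0, 0.62, 0, 0, -0.1197, 0, 0, 0, 0.62]

```text
time_s: 58.28
tcp_pos: [0.4436, -0.2216, 0.1757]
ee_rot: [[0.913, 0.408, -0.004], [0.408, -0.913, 0.001], [-0.003, -0.002, -1.0]]
wrist_force: [0.3, -0.0, 0.8]
gripper_width: 0.62
gripper_force: 0.0
```

Request:
drive_tool:
  steps: [0, 0, -0.1197, 0, 0, 0, 0.62, 0, 0, 0, 0.0196, -0.027, 0, 0.62, 0, 0, 0, 0.0196, -0.027, 0, 0.62, 0, 0, 0, 0.0196, -0.027, 0, 0.62, 0, 0, 0, 0.0196, -0.027, 0, 0.62, 0, 0, 0, 0.0196, -0.027, 0, 0.62, 0, 0, 0, 0.0196, -0.027, 0, 0.62, 0, 0, 0, 0.0196, -0.027, 0, 0.62, 0, 0, 0, 0.0196, -0.027, 0, 0.62, 0, 0, 0, 0.0196, -0.027, 0, 0.62]

```text
time_s: 59.12
tcp_pos: [0.4717, 0.0789, 0.1759]
ee_rot: [[0.861, 0.509, -0.003], [0.509, -0.861, -0.002], [-0.003, -0.0, -1.0]]
wrist_force: [0.4, -1.0, -0.0]
gripper_width: 0.617
gripper_force: 0.0
```

Request:
drive_tool:
  steps: [0, 0, 0, 0.0196, -0.027, 0, 0.62, 0, 0, 0, 0.0196, -0.027, 0, 0.62, 0, 0, 0, 0.0196, -0.027, 0, 0.62, 0, 0, 0, 0.0196, -0.027, 0.01, 0.62, 0, 0, 0, 0.0196, -0.027, 0.01, 0.62, 0, 0, 0, 0.0196, -0.027, 0.01, 0.62, 0, 0, 0, 0.0196, -0.027, 0.01, 0.62, 0, 0, 0, 0.0196, -0.027, 0.01, 0.62, 0, 0, 0, 0.0196, -0.027, 0.01, 0.62, 0, 0, 0, 0.0196, -0.027, 0.01, 0.62]

```text
time_s: 59.95
tcp_pos: [0.5031, 0.4108, 0.1044]
ee_rot: [[0.861, 0.509, -0.002], [0.509, -0.861, -0.003], [-0.004, 0.002, -1.0]]
wrist_force: [0.5, -0.8, 1.5]
gripper_width: 0.621
gripper_force: 0.0
```

Request:
drive_tool:
  steps: [0, 0, 0, 0.0196, -0.027, 0, 0.62, 0, 0, 0, 0, 0, 0.01, 0.62, 0, 0, 0, 0, 0, 0.01, 0.62, 0, 0, 0, 0, 0, 0, 0.62, 0, 0, 0, 0, 0, 0, 0.62]

```text
time_s: 60.37
tcp_pos: [0.5058, 0.4412, 0.0853]
ee_rot: [[0.861, 0.508, -0.003], [0.508, -0.861, -0.004], [-0.004, 0.002, -1.0]]
wrist_force: [0.2, -0.4, -0.5]
gripper_width: 0.619
gripper_force: 0.0
```

```bash
python3 - <<'E'
from h import *
plan(.506,.4438,.0215,30.6,10)
E
```

```text
t 60.37 tcp [0.5058 0.4412 0.0853] xyaw 30.55 j6 65.7 w 0.619 | turnz -0.0008 shift [ 0.0015 -0.0022  0.0638] row/10 [ 0.0001 -0.0002  0.0064]
```

Request:
drive_tool:
  steps: [0, 0, 0, 0.0006, -0.0008, 0.014, 0.62, 0, 0, 0, 0, 0, 0.014, 0.62, 0, 0, 0, 0, 0, 0.01, 0.62, 0, 0, 0, 0, 0, 0, 0.62, 0, 0, 0, 0, 0, 0, 0.62, 0, 0, 0, 0, 0, 0, 0.62]

```text
time_s: 60.87
tcp_pos: [0.507, 0.4441, 0.0504]
ee_rot: [[0.861, 0.509, 0.001], [0.509, -0.861, 0.001], [0.001, -0.0, -1.0]]
wrist_force: [0.9, -0.3, -0.4]
gripper_width: 0.618
gripper_force: 0.0
```

```bash
python3 - <<'E'
from h import *
plan(.506,.4438,.0215,30.6,10)
E
```

```text
t 60.87 tcp [0.507  0.4441 0.0504] xyaw 30.61 j6 65.6 w 0.618 | turnz 0.0002 shift [-0.001  -0.0002  0.0289] row/10 [-0.0001 -0.      0.0029]
```

Request:
drive_tool:
  steps: [0, 0, 0, -0.0008, 0, 0.012, 0.62, 0, 0, 0, 0, 0, 0.01, 0.62, 0, 0, 0, 0, 0, 0.0065, 0.62, 0, 0, 0, 0, 0, 0, 0.62, 0, 0, 0, 0, 0, 0, 0, 0, 0, 0, 0, 0, 0, 0, 0, 0, 0, 0, 0, 0, 0, 0, 0, 0, 0, 0, 0, 0, 0, 0, 0, 0, 0, 0, 0]

```text
time_s: 61.62
tcp_pos: [0.5056, 0.4436, 0.0208]
ee_rot: [[0.861, 0.509, -0.0], [0.509, -0.861, -0.0], [-0.0, 0.0, -1.0]]
wrist_force: [0.7, 0.0, -0.3]
gripper_width: 0.383
gripper_force: 30.0
```

Request:
drive_tool:
  steps: [0, 0, 0, 0, 0, 0, 0, 0, 0, 0, 0, 0, 0, 0, 0, 0, 0, 0, 0, -0.02, 0, 0, 0, 0, 0, 0, -0.03, 0, 0, 0, 0, 0, 0, -0.035, 0, 0, 0, 0, 0, 0, -0.035, 0, 0, 0, 0, 0, 0, -0.035, 0, 0, 0, 0, 0, 0, 0, 0]

```text
time_s: 62.28
tcp_pos: [0.5089, 0.4466, 0.1855]
ee_rot: [[0.86, 0.511, 0.012], [0.511, -0.86, 0.011], [0.016, -0.004, -1.0]]
wrist_force: [1.5, 1.0, 1.2]
gripper_width: 0.383
gripper_force: 30.0
```

Request:
drive_tool:
  steps: [0, 0, 0, -0.0196, 0.027, 0, 0, 0, 0, 0, -0.0196, 0.027, 0, 0, 0, 0, 0, -0.0196, 0.027, 0, 0, 0, 0, 0, -0.0196, 0.027, 0, 0, 0, 0, 0, -0.0196, 0.027, 0, 0, 0, 0, 0, -0.0196, 0.027, 0, 0, 0, 0, 0, -0.0196, 0.027, 0, 0, 0, 0, 0, -0.0196, 0.027, 0, 0, 0, 0, 0, -0.0196, 0.027, 0, 0, 0, 0, 0, -0.0196, 0.027, 0, 0]

```text
time_s: 63.12
tcp_pos: [0.474, 0.1099, 0.176]
ee_rot: [[0.86, 0.51, 0.0], [0.51, -0.86, 0.0], [0.0, -0.0, -1.0]]
wrist_force: [0.3, 0.7, -0.4]
gripper_width: 0.386
gripper_force: 30.0
```

Request:
drive_tool:
  steps: [0, 0, 0, -0.0196, 0.027, 0, 0, 0, 0, 0, -0.0196, 0.027, 0, 0, 0, 0, 0, -0.0196, 0.027, 0, 0, 0, 0, 0, -0.0196, 0.027, 0, 0, 0, 0, 0, -0.0196, 0.027, 0, 0, 0, 0, 0, -0.0196, 0.027, 0, 0, 0, 0, 0, -0.0196, 0.027, 0, 0, 0, 0, 0, -0.0196, 0.027, 0, 0, 0, 0, 0, -0.0196, 0.027, 0, 0, 0, 0, 0, -0.0196, 0.027, 0, 0]

```text
time_s: 63.95
tcp_pos: [0.4428, -0.2223, 0.176]
ee_rot: [[0.861, 0.509, 0.001], [0.509, -0.861, -0.0], [0.001, 0.0, -1.0]]
wrist_force: [1.4, 0.2, -1.7]
gripper_width: 0.383
gripper_force: 30.0
```

Request:
drive_tool:
  steps: [0, 0, 0.1197, 0, 0, 0, 0, 0, 0, 0.1197, 0, 0, 0, 0, 0, 0, 0.1197, 0, 0, 0, 0, 0, 0, 0.1197, 0, 0, 0, 0, 0, 0, 0.1197, 0, 0, 0, 0, 0, 0, 0.1197, 0, 0, 0, 0, 0, 0, 0.1197, 0, 0, 0, 0, 0, 0, 0.1197, 0, 0, 0, 0, 0, 0, 0.1197, 0, 0, 0, 0, 0, 0, 0.1197, 0, 0, 0, 0]

```text
time_s: 64.78
tcp_pos: [0.4432, -0.2206, 0.1759]
ee_rot: [[0.785, -0.62, 0.0], [-0.62, -0.785, 0.0], [0.0, -0.0, -1.0]]
wrist_force: [0.4, -0.5, -0.2]
gripper_width: 0.384
gripper_force: 30.0
```

Request:
drive_tool:
  steps: [0, 0, 0.1197, 0, 0, 0, 0, 0, 0, 0, 0, 0, 0, 0, 0, 0, 0, 0, 0, 0, 0]

```text
time_s: 65.03
tcp_pos: [0.4432, -0.2207, 0.1759]
ee_rot: [[0.711, -0.703, 0.0], [-0.703, -0.711, 0.0], [-0.0, -0.0, -1.0]]
wrist_force: [-0.5, 0.6, -0.7]
gripper_width: 0.386
gripper_force: 30.0
```

```bash
python3 - <<'E'
from h import *
w,i=snap("s11"); s=sled("s11",dict(C=[.5014,-.2784,-44.7]));cellin("s11",[.5013,-.2785,-44.6])
for n in("s3","s7","s11"):
    _,im=load(n);h=cv2.cvtColor(cv2.GaussianBlur(im,(5,5),0),cv2.COLOR_BGR2HSV);m=(h[...,0]>108)&(h[...,0]<142)&(h[...,1]>9)&(h[...,2]>100)
    col=m[140:245,250:305].mean(1);print(n,140+np.argmax(col>.7),[int(x) for x in np.nonzero(m[215,200:360])[0][[0,-1]]+200])
a=np.radians(-44.6);plan(.5013-.0015*np.cos(a),-.2785-.0015*np.sin(a),.035,-44.6,4)
E
```

```text
C [  0.5018  -0.2783 -44.884 ] err 4243/12121 grey 128 191
s11 in sled: x 1.9 y -0.5 mm, rel yaw -0.2, size 92 x 34
s3 170 [241, 314]
s7 167 [240, 314]
s11 169 [240, 315]
t 65.08 tcp [ 0.4433 -0.2206  0.1759] xyaw -44.66 j6 53.0 w 0.383 | turnz -0.001 shift [0.0804 0.0005 0.1409] row/4 [0.0201 0.0001 0.0352]
```

Request:
drive_tool:
  steps: [0, 0, 0, 0.02, 0.0001, 0.015, 0, 0, 0, 0, 0.02, 0.0001, 0.015, 0, 0, 0, 0, 0.02, 0.0001, 0.02, 0, 0, 0, 0, 0.0199, 0.0001, 0.02, 0, 0, 0, 0, 0, 0, 0.02, 0, 0, 0, 0, 0, 0, 0.015, 0, 0, 0, 0, 0, 0, 0, 0, 0, 0, 0, 0, 0, 0, 0]

```text
time_s: 65.75
tcp_pos: [0.4993, -0.2773, 0.0703]
ee_rot: [[0.71, -0.704, -0.002], [-0.704, -0.71, 0.0], [-0.002, 0.001, -1.0]]
wrist_force: [-0.4, 0.8, 0.1]
gripper_width: 0.385
gripper_force: 30.0
```

```bash
python3 - <<'E'
from h import *
a=np.radians(-44.6);plan(.5013-.002*np.cos(a),-.2785-.002*np.sin(a),.0345,-44.6,4)
E
```

```text
t 65.75 tcp [ 0.4993 -0.2773  0.0703] xyaw -44.73 j6 58.0 w 0.385 | turnz -0.0023 shift [ 0.0002 -0.0005  0.0358] row/4 [ 0.0001 -0.0001  0.0089]
```

Request:
drive_tool:
  steps: [0, 0, 0, 0, -0.0002, 0.013, 0, 0, 0, 0, 0, 0, 0.011, 0, 0, 0, 0, 0, 0, 0.007, 0, 0, 0, 0, 0, 0, 0.0045, 0, 0, 0, 0, 0, 0, 0, 0, 0, 0, 0, 0, 0, 0, 0]

```text
time_s: 66.25
tcp_pos: [0.5001, -0.2772, 0.0357]
ee_rot: [[0.71, -0.705, 0.0], [-0.705, -0.71, -0.0], [0.0, -0.0, -1.0]]
wrist_force: [-0.8, 0.1, -0.1]
gripper_width: 0.388
gripper_force: 30.0
```

Request:
drive_tool:
  steps: [0, 0, 0, 0, 0, 0, 0.53, 0, 0, 0, 0, 0, 0, 0.53, 0, 0, 0, 0, 0, 0, 0.53, 0, 0, 0, 0, 0, -0.01, 0.53, 0, 0, 0, 0, 0, -0.02, 0.53, 0, 0, 0, -0.02, 0, -0.03, 0.53, 0, 0, 0, -0.02, 0, -0.03, 0.53, 0, 0, 0, -0.02, 0, -0.03, 0.5, 0, 0, 0, -0.02, 0, -0.03, 0.5, 0, 0, 0, 0, 0, 0, 0.5]

```text
time_s: 67.08
tcp_pos: [0.4441, -0.2202, 0.1928]
ee_rot: [[0.711, -0.703, 0.012], [-0.703, -0.711, -0.003], [0.011, -0.006, -1.0]]
wrist_force: [0.8, -0.7, 0.5]
gripper_width: 0.504
gripper_force: 0.0
```

Request:
drive_tool:
  steps: [0, 0, 0, 0, 0, 0, 0.45, 0, 0, 0, 0, 0, 0, 0.45]

```text
time_s: 67.25
tcp_pos: [0.443, -0.2206, 0.186]
ee_rot: [[0.709, -0.705, 0.001], [-0.705, -0.709, 0.0], [0.001, -0.001, -1.0]]
wrist_force: [0.3, -0.4, -0.6]
gripper_width: 0.463
gripper_force: 0.0
```

```bash
python3 - <<'E'
from h import *
w,i=snap("s12");s=sled("s12",dict(C=[.5014,-.2784,-44.7]))
cellin("s12",[.5013,-.2785,-44.6],.012)
a=np.radians(-44.7);plan(.5014-.078*np.cos(a),-.2785-.078*np.sin(a),.03,-44.7,5)
E
```

```text
C [  0.5015  -0.2787 -44.5884] err 5729/11424 grey 157 191
s12 in sled: x 0.6 y -0.9 mm, rel yaw -0.4, size 92 x 33
t 67.3 tcp [ 0.4429 -0.2208  0.1851] xyaw -44.84 j6 52.8 w 0.46 | turnz -0.0024 shift [ 0.0042 -0.0001  0.1551] row/5 [ 0.0008 -0.      0.031 ]
```

Plate is seated on C. Grip its tab.

Request:
drive_tool:
  steps: [0, 0, 0, 0.0021, 0, 0.03, 0.4, 0, 0, 0, 0.0021, 0, 0.03, 0.4, 0, 0, 0, 0, 0, 0.03, 0.4, 0, 0, 0, 0, 0, 0.02, 0.4, 0, 0, 0, 0, 0, 0.01, 0.4, 0, 0, 0, 0, 0, 0, 0.4, 0, 0, 0, 0, 0, 0, 0.4]

```text
time_s: 67.88
tcp_pos: [0.4456, -0.224, 0.0639]
ee_rot: [[0.709, -0.705, -0.004], [-0.705, -0.709, 0.0], [-0.003, 0.002, -1.0]]
wrist_force: [1.3, -0.2, -0.6]
gripper_width: 0.4
gripper_force: 0.0
```

```bash
python3 - <<'E'
from h import *
a=np.radians(-44.7);plan(.5014-.078*np.cos(a),-.2785-.078*np.sin(a),.03,-44.7,5)
E
```

```text
t 67.88 tcp [ 0.4456 -0.224   0.0639] xyaw -44.84 j6 53.1 w 0.4 | turnz -0.0024 shift [ 0.     -0.0005  0.0339] row/5 [ 0.     -0.0001  0.0068]
```

Request:
drive_tool:
  steps: [0, 0, 0, 0, -0.0003, 0.018, 0.4, 0, 0, 0, 0, 0, 0.011, 0.4, 0, 0, 0, 0, 0, 0.0045, 0.4, 0, 0, 0, 0, 0, 0, 0, 0, 0, 0, 0, 0, 0, 0, 0, 0, 0, 0, 0, 0, 0, 0, 0, 0, 0, 0, 0, 0, 0, 0, 0, 0, 0, 0, 0]

```text
time_s: 68.55
tcp_pos: [0.447, -0.2236, 0.0328]
ee_rot: [[0.71, -0.705, 0.002], [-0.705, -0.71, -0.0], [0.002, -0.001, -1.0]]
wrist_force: [-0.6, -0.3, 2.5]
gripper_width: 0.159
gripper_force: 30.0
```

Request:
drive_tool:
  steps: [0, 0, -0.1011, 0, 0, 0, 0, 0, 0, -0.1011, 0, 0, 0, 0, 0, 0, -0.1011, 0, 0, 0, 0, 0, 0, -0.1011, 0, 0, 0, 0, 0, 0, -0.1011, 0, 0, 0, 0, 0, 0, -0.1011, 0, 0, 0, 0, 0, 0, -0.1011, 0, 0, 0, 0, 0, 0, -0.1011, 0, 0, 0, 0, 0, 0, -0.1011, 0, 0, 0, 0, 0, 0, -0.1011, 0, 0, 0, 0]

```text
time_s: 69.38
tcp_pos: [0.4474, -0.2238, 0.0328]
ee_rot: [[0.973, 0.232, 0.003], [0.232, -0.973, -0.001], [0.002, 0.001, -1.0]]
wrist_force: [0.9, -1.5, 1.2]
gripper_width: 0.156
gripper_force: 30.0
```

Request:
drive_tool:
  steps: [0, 0, 0, 0, 0, 0, 0, 0, 0, 0, 0.0028, -0.0168, 0, 0, 0, 0, 0, 0.0028, -0.0168, 0, 0, 0, 0, 0, 0.0028, -0.0168, 0, 0, 0, 0, 0, 0.0028, -0.0168, 0, 0, 0, 0, 0, 0.0028, -0.0168, 0, 0, 0, 0, 0, 0.0028, -0.0168, 0, 0, 0, 0, 0, 0.0028, -0.0168, 0, 0, 0, 0, 0, 0, 0, 0, 0]

```text
time_s: 70.13
tcp_pos: [0.4394, -0.1027, 0.0328]
ee_rot: [[0.974, 0.227, 0.002], [0.227, -0.974, 0.0], [0.002, 0.0, -1.0]]
wrist_force: [-0.8, 3.8, 5.4]
gripper_width: 0.16
gripper_force: 30.0
```

Request:
drive_tool:
  steps: [0, 0, 0, 0.0028, -0.0168, 0, 0, 0, 0, 0, 0.0028, -0.0168, 0, 0, 0, 0, 0, 0.0028, -0.0168, 0, 0, 0, 0, 0, 0.0028, -0.0168, 0, 0, 0, 0, 0, 0.0028, -0.0168, 0, 0, 0, 0, 0, 0.0026, -0.0166, 0, 0, 0, 0, 0, 0, 0, 0, 0, 0, 0, 0, 0, 0, 0, 0]

```text
time_s: 70.8
tcp_pos: [0.4333, -0.0018, 0.0328]
ee_rot: [[0.974, 0.227, 0.003], [0.227, -0.974, 0.001], [0.003, -0.0, -1.0]]
wrist_force: [-1.2, 4.0, 5.6]
gripper_width: 0.158
gripper_force: 30.0
```

```bash
python3 - <<'E'
from h import *
snap("d4");lat("d4",.5432,.0233)
plan(.5432,.0233,.03,13.2,10);s=r.sense();print(s["wrist_force"],s["gripper_force"])
E
```

```text
165 231 322 276.5
190 231 321 276.0
205 232 321 276.5
bay line [[275.0001149423789, 164.65305284660354], [274.6349067588773, 77.10169070495544]]
t 70.85 tcp [ 0.4334 -0.0021  0.0328] xyaw 13.1 j6 81.7 w 0.155 | turnz -0.0017 shift [0.1127 0.0004 0.0028] row/10 [0.0113 0.     0.0003]
[-1.7245  3.4451  6.8331] 30.00265977345407
```

Request:
drive_tool:
  steps: [0, 0, 0, 0.004, -0.0002, -0.001, 0, 0, 0, 0, 0.008, 0, 0, 0, 0, 0, 0, 0.008, 0, 0, 0, 0, 0, 0, 0.008, 0, 0, 0, 0, 0, 0, 0.006, 0, 0, 0, 0, 0, 0, 0.006, 0, 0, 0, 0, 0, 0, 0, 0, 0, 0]

```text
time_s: 71.43
tcp_pos: [0.4718, 0.0065, 0.0327]
ee_rot: [[0.974, 0.227, -0.001], [0.227, -0.974, -0.0], [-0.001, 0.0, -1.0]]
wrist_force: [-3.0, -0.2, 6.2]
gripper_width: 0.162
gripper_force: 30.0
```

Request:
drive_tool:
  steps: [0, 0, 0, 0.006, 0, 0, 0, 0, 0, 0, 0.006, 0, 0, 0, 0, 0, 0, 0.006, 0, 0, 0, 0, 0, 0, 0.006, 0, 0, 0, 0, 0, 0, 0, 0, 0, 0]

```text
time_s: 71.85
tcp_pos: [0.4951, 0.012, 0.0327]
ee_rot: [[0.974, 0.227, -0.001], [0.227, -0.974, -0.0], [-0.001, 0.0, -1.0]]
wrist_force: [-2.9, 0.9, 2.3]
gripper_width: 0.159
gripper_force: 30.0
```

Request:
drive_tool:
  steps: [0, 0, 0, 0.006, 0, 0, 0, 0, 0, 0, 0.007, 0, 0, 0, 0, 0, 0, 0.008, 0, 0, 0, 0, 0, 0, 0.008, 0, 0, 0, 0, 0, 0, 0.008, 0, 0, 0, 0, 0, 0, 0.006, 0, 0, 0, 0, 0, 0, 0, 0, 0, 0, 0, 0, 0, 0, 0, 0, 0]

```text
time_s: 72.52
tcp_pos: [0.5349, 0.0211, 0.0327]
ee_rot: [[0.974, 0.227, -0.004], [0.227, -0.974, -0.001], [-0.004, 0.0, -1.0]]
wrist_force: [-4.8, 0.6, 6.5]
gripper_width: 0.158
gripper_force: 30.0
```

```bash
python3 - <<'E'
from h import *
plan(.5432,.0233,.03,13.2,10)
E
```

```text
t 72.52 tcp [0.5349 0.0211 0.0327] xyaw 13.09 j6 83.5 w 0.158 | turnz -0.0019 shift [ 0.0086 -0.0003  0.0027] row/10 [ 0.0009 -0.      0.0003]
```

Request:
drive_tool:
  steps: [0, 0, 0, 0.003, 0, 0, 0, 0, 0, 0, 0.003, 0, 0, 0, 0, 0, 0, 0.002, 0, 0, 0, 0, 0, 0, 0, 0, 0, 0, 0, 0, 0, 0, 0, 0, 0]

```text
time_s: 72.93
tcp_pos: [0.5362, 0.0214, 0.0326]
ee_rot: [[0.974, 0.225, -0.018], [0.225, -0.974, -0.004], [-0.018, 0.0, -1.0]]
wrist_force: [-19.5, 2.0, 19.3]
gripper_width: 0.161
gripper_force: 30.0
```

Request:
drive_tool:
  steps: [0, 0, 0, 0.0015, 0, 0, 0, 0, 0, 0, 0.001, 0, 0, 0, 0, 0, 0, 0, 0, 0, 0, 0, 0, 0, 0, 0, 0, 0]

```text
time_s: 73.27
tcp_pos: [0.537, 0.0217, 0.0325]
ee_rot: [[0.974, 0.225, -0.021], [0.225, -0.974, -0.005], [-0.022, 0.0, -1.0]]
wrist_force: [-22.0, 3.3, 22.4]
gripper_width: 0.157
gripper_force: 30.0
```

Request:
drive_tool:
  steps: [0, 0, 0, 0.0015, 0, 0, 0, 0, 0, 0, 0.001, 0, 0, 0, 0, 0, 0, 0, 0, 0, 0, 0, 0, 0, 0, 0, 0, 0]

```text
time_s: 73.6
tcp_pos: [0.5407, 0.0229, 0.0324]
ee_rot: [[0.974, 0.225, -0.018], [0.225, -0.974, -0.004], [-0.019, -0.0, -1.0]]
wrist_force: [-17.4, 4.2, 18.0]
gripper_width: 0.156
gripper_force: 30.0
```

Request:
drive_tool:
  steps: [0, 0, 0, 0.0015, 0, 0, 0, 0, 0, 0, 0.0005, 0, 0, 0, 0, 0, 0, 0, 0, 0, 0, 0, 0, 0, 0, 0, 0, 0]

```text
time_s: 73.93
tcp_pos: [0.543, 0.0235, 0.0324]
ee_rot: [[0.974, 0.225, -0.018], [0.225, -0.974, -0.004], [-0.018, -0.0, -1.0]]
wrist_force: [-18.5, 4.3, 19.3]
gripper_width: 0.159
gripper_force: 30.0
```

Request:
drive_tool:
  steps: [0, 0, 0, 0, 0, -0.0015, 0, 0, 0, 0, 0.001, 0, 0, 0, 0, 0, 0, 0.001, 0, 0, 0, 0, 0, 0, 0, 0, 0, 0, 0, 0, 0, 0, 0, 0, 0]

```text
time_s: 74.35
tcp_pos: [0.5468, 0.0245, 0.0325]
ee_rot: [[0.974, 0.224, -0.014], [0.224, -0.974, -0.002], [-0.014, -0.001, -1.0]]
wrist_force: [-12.5, 3.0, 5.1]
gripper_width: 0.152
gripper_force: 30.0
```

Request:
drive_tool:
  steps: [0, 0, 0, 0.0015, 0, 0, 0, 0, 0, 0, 0.0005, 0, 0, 0, 0, 0, 0, 0, 0, 0, 0, 0, 0, 0, 0, 0, 0, 0]

```text
time_s: 74.68
tcp_pos: [0.5469, 0.0245, 0.0324]
ee_rot: [[0.974, 0.224, -0.018], [0.224, -0.975, -0.003], [-0.018, -0.001, -1.0]]
wrist_force: [-16.3, 3.8, 9.0]
gripper_width: 0.159
gripper_force: 30.0
```

Request:
drive_tool:
  steps: [0, 0, 0, -0.0015, 0, 0, 0, 0, 0, 0, -0.0015, 0, 0, 0, 0, 0, 0, 0, 0, 0, 0, 0, 0, 0, 0, 0, 0, 0.4, 0, 0, 0, 0, 0, 0, 0.4, 0, 0, 0, 0, 0, 0, 0.4, 0, 0, 0, 0, 0, -0.015, 0.4, 0, 0, 0, 0, 0, -0.03, 0.4, 0, 0, 0, -0.015, 0, -0.04, 0.3, 0, 0, 0, -0.015, 0, -0.04, 0.2]

```text
time_s: 75.52
tcp_pos: [0.524, 0.0186, 0.1583]
ee_rot: [[0.974, 0.226, -0.0], [0.226, -0.974, -0.0], [-0.0, 0.0, -1.0]]
wrist_force: [1.1, 0.1, 1.4]
gripper_width: 0.314
gripper_force: 0.0
```

Request:
drive_tool:
  steps: [0, 0, 0, -0.02, -0.02, -0.025, 0, 0, 0, 0, -0.015, -0.025, 0, 0, 0, 0, 0, 0, -0.025, 0, 0, 0, 0, 0, 0, 0, 0, 0, 0, 0, 0, 0, 0, 0, 0]

```text
time_s: 75.93
tcp_pos: [0.474, 0.0799, 0.1833]
ee_rot: [[0.974, 0.229, 0.003], [0.229, -0.974, 0.001], [0.003, -0.0, -1.0]]
wrist_force: [0.3, 0.1, -0.2]
gripper_width: 0.021
gripper_force: 0.0
```

```bash
python3 - <<'E'
from h import *
w,i=snap("h3");cv2.imwrite("pics/h3v.png",i)
g=cv2.cvtColor(cv2.GaussianBlur(i,(3,3),0),cv2.COLOR_BGR2GRAY).astype(float)
e=np.array([.9736,.2284]);n=np.array([-.2284,.9736])
def edge(h,t0,t1,l,z,sgn):
    ts=np.arange(t0,t1,.0003);P=proj(w,[[*(h+e*t+n*l),z] for t in ts])
    v=cv2.remap(g.astype(np.float32),P[:,0].astype(np.float32)[None],P[:,1].astype(np.float32)[None],1)[0]
    v=cv2.GaussianBlur(v[None],(7,1),0)[0];d=np.diff(v)*sgn;k=np.argmax(d);return round(ts[k],4)
for nm,h in(("A",[.5884,.1723]),("B",[.6038,.1067]),("C",[.6191,.0411])):
    h=np.array(h)
    print(nm,"tail",[edge(h,-.11,-.08,l,.004,-1) for l in(-.02,-.012,.012,.02)],"endwall",[edge(h,-.06,-.046,l,.0165,-1) for l in(-.01,.01)])
hh=cv2.cvtColor(i,cv2.COLOR_BGR2HSV);m=(hh[...,0]>45)&(hh[...,0]<85)&(hh[...,1]>110);y,x=np.nonzero(m);print("btn",at(w,(x.mean(),y.mean()),.055),len(x))
plan(.547,.2215,.12,13.2,8)
E
```

```text
A tail [np.float64(-0.0914), np.float64(-0.0914), np.float64(-0.0914), np.float64(-0.0914)] endwall [np.float64(-0.0546), np.float64(-0.0546)]
B tail [np.float64(-0.0914), np.float64(-0.092), np.float64(-0.092), np.float64(-0.092)] endwall [np.float64(-0.0546), np.float64(-0.0549)]
C tail [np.float64(-0.092), np.float64(-0.0923), np.float64(-0.092), np.float64(-0.092)] endwall [np.float64(-0.0546), np.float64(-0.0549)]
btn [0.5141 0.202  0.055 ] 1424
t 75.98 tcp [0.474  0.0793 0.1828] xyaw 13.15 j6 74.2 w 0.014 | turnz -0.0009 shift [ 0.1035 -0.1218  0.0628] row/8 [ 0.0129 -0.0152  0.0079]
```

View pics/h3v.png

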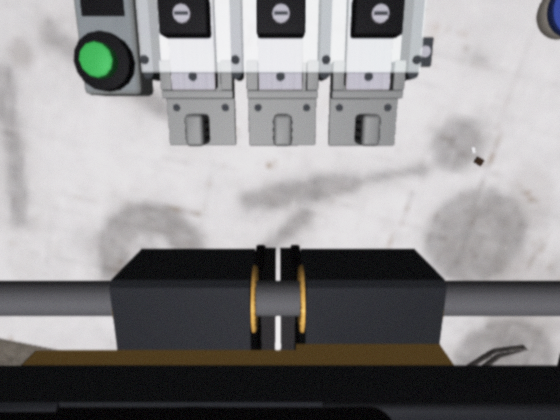

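The three sled tails are level at (201,143), (282,143), (361,143), all 92 mm before the home points, so all are fully home. Now the green button at (97,59).

Request:
drive_tool:
  steps: [0, 0, 0, 0.0129, -0.0152, 0.0079, 0, 0, 0, 0, 0.0129, -0.0152, 0.0079, 0, 0, 0, 0, 0.0129, -0.0152, 0.0079, 0, 0, 0, 0, 0.0129, -0.0152, 0.0079, 0, 0, 0, 0, 0.0129, -0.0152, 0.0079, 0, 0, 0, 0, 0.0129, -0.0152, 0.0079, 0, 0, 0, 0, 0.0129, -0.0152, 0.0079, 0, 0, 0, 0, 0.0129, -0.0152, 0.0079, 0, 0, 0, 0, 0, 0, 0, 0, 0, 0, 0, 0, 0, 0, 0]

```text
time_s: 76.82
tcp_pos: [0.547, 0.2204, 0.1177]
ee_rot: [[0.974, 0.226, -0.002], [0.226, -0.974, -0.001], [-0.002, 0.001, -1.0]]
wrist_force: [0.0, -1.2, -0.5]
gripper_width: 0.004
gripper_force: 0.0
```

```bash
python3 - <<'E'
from h import *
w,i=load("h3");hh=cv2.cvtColor(i,cv2.COLOR_BGR2HSV);m=(hh[...,0]>45)&(hh[...,0]<85)&(hh[...,1]>110);m[110:]=0;m[:,150:]=0;y,x=np.nonzero(m);print("btn",at(w,(x.mean(),y.mean()),.055),len(x))
plan(.547,.2215,.078,13.2,3)
E
```

```text
btn [0.5469 0.2204 0.055 ] 1188
t 76.82 tcp [0.547  0.2204 0.1177] xyaw 13.06 j6 65.4 w 0.004 | turnz -0.0024 shift [ 0.0002 -0.001   0.0397] row/3 [ 0.0001 -0.0003  0.0132]
```

Over the button; press down in small steps.

Request:
drive_tool:
  steps: [0, 0, 0, 0, 0, 0.015, 0, 0, 0, 0, 0, 0, 0.015, 0, 0, 0, 0, 0, 0, 0.01, 0, 0, 0, 0, 0, 0, 0.003, 0, 0, 0, 0, 0, 0, 0.003, 0, 0, 0, 0, 0, 0, 0.003, 0, 0, 0, 0, 0, 0, 0, 0, 0, 0, 0, 0, 0, 0, 0]

```text
time_s: 77.48
tcp_pos: [0.5467, 0.2204, 0.0712]
ee_rot: [[0.974, 0.227, 0.001], [0.227, -0.974, -0.0], [0.001, 0.0, -1.0]]
wrist_force: [-1.0, -2.5, 3.0]
gripper_width: 0.008
gripper_force: 1.8
```

Request:
drive_tool:
  steps: [0, 0, 0, 0, 0, 0.002, 0, 0, 0, 0, 0, 0, 0.002, 0, 0, 0, 0, 0, 0, 0.001, 0, 0, 0, 0, 0, 0, 0, 0, 0, 0, 0, 0, 0, 0, 0]

```text
time_s: 77.9
tcp_pos: [0.547, 0.2208, 0.0692]
ee_rot: [[0.974, 0.228, 0.002], [0.228, -0.974, -0.0], [0.002, 0.001, -1.0]]
wrist_force: [-6.5, -4.5, 20.7]
gripper_width: 0.006
gripper_force: 10.1
```

Request:
drive_tool:
  steps: [0, 0, 0, 0, 0, -0.01, 0, 0, 0, 0, 0, 0, -0.03, 0, 0, 0, 0, 0, 0, -0.035, 0, 0, 0, 0, 0, 0, -0.035, 0, 0, 0, 0, -0.02, 0.01, -0.01, 0, 0, 0, 0, -0.02, 0.02, 0, 0, 0, 0, 0, -0.02, 0.02, 0, 0, 0, 0, 0, -0.02, 0.02, 0, 0, 0, 0, 0, 0, 0, 0, 0, 0, 0, 0, 0, 0, 0, 0]

```text
time_s: 78.73
tcp_pos: [0.4841, 0.1341, 0.1858]
ee_rot: [[0.974, 0.226, 0.002], [0.226, -0.974, 0.002], [0.002, -0.001, -1.0]]
wrist_force: [0.7, 0.6, 0.0]
gripper_width: 0.009
gripper_force: 0.0
```

```bash
python3 - <<'E'
from h import *
w,i=snap("h4")
g=cv2.cvtColor(cv2.GaussianBlur(i,(3,3),0),cv2.COLOR_BGR2GRAY).astype(float)
e=np.array([.9736,.2284]);n=np.array([-.2284,.9736])
def edge(h,t0,t1,l,z,sgn):
    ts=np.arange(t0,t1,.0003);P=proj(w,[[*(h+e*t+n*l),z] for t in ts])
    v=cv2.remap(g.astype(np.float32),P[:,0].astype(np.float32)[None],P[:,1].astype(np.float32)[None],1)[0]
    v=cv2.GaussianBlur(v[None],(7,1),0)[0];d=np.diff(v)*sgn;k=np.argmax(d);return round(float(ts[k]),4)
for nm,h in(("A",[.5884,.1723]),("B",[.6038,.1067]),("C",[.6191,.0411])):
    print(nm,[edge(np.array(h),-.11,-.08,l,.004,-1) for l in(-.02,-.012,.012,.02)])
print(r.sense()["tcp_pos"],r.sense()["wrist_force"]);print(r.finish_job())
E
```

```text
A [-0.092, -0.092, -0.092, -0.092]
B [-0.092, -0.0944, -0.0917, -0.092]
C [-0.0935, -0.0947, -0.092, -0.092]
[0.4848 0.1349 0.1857] [-0.0423 -0.3095  0.2422]
the job is handed in; nothing more can be done
None
```

All three batteries are bedded with plates on top and their sleds slid fully home in bays 1–3; I then pressed the green button to its stop and handed the job in at 79 s, with no verdict returned.

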